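# Set the work rest to the index and hang the stop on its bar

### The arm

A 6-joint arm with a two-finger parallel gripper is mounted at the origin on the work surface. World frame = base frame: x ahead of the robot, y to its left, z up, the work surface at z = 0. Lengths are in m, angles in rad, forces in N, time in s.
With the tool pointing down it reaches from about 0.275 to 0.775 m from the base axis. Payload 14.6 kg.
Tool frame: the origin (TCP) lies at the centre of the arm's flange, where the gripper is bolted on; the fingertips stand 173 mm ahead of it and the grasp point (between the pads) lies 155 mm ahead of it (robot.tip_extent is the z of the fingertips in the tool frame, in m); z points along the fingers, y is the line along which they close (so a half turn about z gives the same grasp; the last joint's range is limited). The gripper opens to 85 mm and grips with 20 to 120 N. Pads are 22 mm wide; open, the fingers measure 114 mm over their backs; the gripper's body (76 mm by 85 mm) begins 54 mm behind the grasp point. The pads swing forward as they close: fully open they stand 13 mm farther back than shut.
Start: joints at [-1.423, 0.263, -0.048, 1.259, 0, 1.415], TCP at [0.157, -0.501, 0.405] pointing down, gripper open.
Joint ranges: [-2.65, 2.65], [-0.89, 1.7], [-1.18, 1.37], [-2.13, 2.11], [-1.35, 1.29], [-3.14, 3.14]. Speed limits (rad/s): [1.89, 1.89, 2.57, 2.79, 3.14, 3.14].

### API

Orientations are given as a rotation vector (axis times angle).
In Python, from station import state, eyes, order, robot gives the robot as it stands.
- The arm moves only by the tool carry_out, never from a script. Its argument "series" is a list of rows, each a list of 7 numbers: the shift along the tool's x, y, z in m, then the turn, a rotation vector about the tool's x, y, z in units of 6 degrees (1.0 is 6 degrees), then the opening, from -1 (shut) to 1 (fully open). In form: [[dx, dy, dz, rx, ry, rz, gripper], ...]. A call has 1 to 8 rows; each row is the pose to reach, as a shift and turn from the pose commanded when the call began, along the tool's axes at that moment; what a row does not reach only later rows make up. A row lasts 1/12 s, in which the tool goes at most 41.7 mm and 7.16 degrees, less where a joint would pass 70% of its speed; a pose out of reach is approached as far as the arm can. A call with a gripper value outside its range is refused whole. The fingers move at their own pace and stop on an object; the grip force is fixed at half the most. Time passes only in rows, so rows that repeat a pose let the fingers close. It gives the time, the measured TCP pose, the force, the opening and the grip force at its end, in the units of the state.
- state(): the state, without advancing time (a new reading comes with each control period).
- eyes.read_camera(name): name is "scene" or "top" or "wrist"; returns the picture (480x640x3 uint8, red, green, blue); there is no depth.
- eyes.get_calibration(name): a dict with "fov_y" (degrees; the focal length in pixels is half the picture's height over the tangent of half this angle, whatever the lens; pixels are square), "cx", "cy" (the principal point, pixels), "cam_to_world" (4x4, takes a point from camera to world coordinates); the wrist camera has in their place "mount" (4x4, takes a point from camera to tool coordinates, whose origin is the TCP and whose axes are the flange's). Camera axes: x right, y up, looking along -z (the intrinsics and any distortion apply to the point x, -y, -z); pixel columns grow to the right and rows downward; lengths in m; the calibration is good to about 2 mm. A picture is of the moment at which its call begins: read the wrist's pose just before it. get_calibration takes no time and is no camera call.
- order.finish_job(): hands the job in; it is judged then, once.
The state is a dict: "time_s": time; "qpos": joint angles; "joint_velocities": joint speeds; "joint_efforts": joint torques, N m; "tcp_pos": TCP position; "ee_rot": TCP orientation; "wrist_force": force on the tool from outside, world axes, zero at the start; "wrist_torque": the same for the moment, N m; "opening": finger opening in m; "grip_force": force on a finger pad.
Only numpy, scipy, OpenCV 4.12 (cv2) and the standard library are available. Lean on these libraries where they do the work, as an engineer would, in place of code of your own. Each camera call takes 0.05 s, during which the arm holds its last target. There are 200 camera calls.

### The job

Set up the bench work rest for the next job: crank its handwheel by the spinning handle until the pointer on the slide is level with the pointer of the index clip on the scale (as close as the eye can tell), and let go of the wheel. Then take the steel saddle stop by its tab and hang it astride the round bar carried by the slide, between the two arms, setting it down gently so that it hangs upright by itself. Leave the index clip where it is set, the pointers level, and the other things on the bench undisturbed.

Things in the scene. Friction and masses are not known exactly. Their poses are not given: they have to be found in the camera images.
- rest: the bench work rest, fixed, grey: base plate 260 x 210 x 20 mm carrying a column that leans 25 deg from vertical, its top towards the rest's -x (roughly towards the robot and its right). Origin under the base, 5 mm (along x) from the plate's centre; +x points away from the leaning wheel to the bar side, z up. Directions 'up the lean' = (-0.4226, 0, 0.9063) in this frame
- wheel_center (a point): centre of the upper face of the round aluminium handwheel (116 mm across, 12 mm thick, a hub nut 7 mm higher in the middle) at the column's top. Its z axis is the wheel's axis, leaning 25 deg, pointing up and towards the rest's -x; its axes turn with the wheel: its x axis points to the handle. It lies 0.226 m above the table, and the handle's top comes up to 0.29 m: carry things over or around it
- knob_grip (a point): on the axis of the crank handle, 28 mm above the wheel's upper face. The handle is a black waisted upright grip 18 to 20 mm in diameter and 44 mm long, standing on the wheel's face parallel to its axis, 45 mm from it; it spins freely about its own axis, so a hand need not turn as it cranks. Its z axis is along the handle, outwards
- wheel (a joint): angle of the handwheel in rad, many turns, growing counter-clockwise seen from above the wheel. Counter-clockwise raises the slide up the lean, clockwise lowers it, 8 mm per turn, no backlash. Turning takes about 0.22 N m (5 N at the handle) and it stays where it is left; the slide cannot be pushed by hand. Some 1.5 to 3.3 turns clockwise are needed
- slide_pointer (a point): tip of the slide's thin steel pointer (3 mm thick), on the +y side of the column, over the aluminium scale strip (5 mm ticks). Its z axis is up the lean. It starts 12 to 26 mm above the clip's pointer
- clip_pointer (a point): tip of the pointer (3 mm thick) of the index clip, a small steel block (22 x 18 x 14 mm) clamped on the outer edge of the scale strip. Its z axis is up the lean: the slide's pointer is to be at the same height along this axis
- slide: the steel slide on the column's upper face: an 80 x 80 mm carriage with a cross beam, two level arms (12 mm thick, 20 mm high, their centres 200 mm apart) and, between the arms, a round bar 80 mm in front of the cross beam. Origin on the column's centre line; its z axis is up the lean, its y axis along the bar
- bar_mid (a point): middle of the slide's round steel bar, on its axis: 14 mm in diameter, 188 mm free between the arms, level, about 0.1 m over the table; it moves with the slide. Its y axis is along the bar; its x and z lean 25 deg with the slide
- saddle: the saddle stop: an inverted U of steel, 0.35 kg: two cheeks 50 mm wide (y), 60 mm high, 6 mm thick, 24 mm apart inside (along x), bridged by a 6 mm thick top, and on it a black upright tab 10 mm thick (x), 36 mm wide (y), 30 mm high. 96 mm high overall. It stands upright on its cheeks; origin at the centre of its underside, z up, y along the channel
- saddle_crown (a point): underside of the saddle's bridge, centre, 60 mm above its foot: rests on the top of the bar when hung
- saddle_tab (a point): middle of the tab, 81 mm above the foot: where to grip, across its 10 mm thickness (along the saddle's x)
- channel: steel U-channel offcut, 50 x 90 x 51 mm, lying with its open side up, without a tab: a bystander
- tube: square aluminium tube offcut, 30 x 30 x 120 mm, lying: a bystander
- spray: spray can, 56 mm across, 170 mm tall: a bystander
- tape: roll of tape, 100 mm across, 25 mm high, lying: a bystander
- spanner: open spanner, lying: a bystander
- discs: stack of cutting discs, 115 mm across, 18 mm high: a bystander
- square: red magnetic welding square, L-shaped with 100 mm legs, 18 mm thick: a bystander
There are look-alikes about, which are no part of the job. What is shaped like the saddle but pink or turquoise is not meant.

How it is judged:
On the way, in this order (a step that is already met when the one before it is completed fails the run):
1. the slide's pointer is level with the clip's pointer (within 2 mm along the lean) and the hand is off the wheel (z of slide_pointer in the frame of clip_pointer between -0.002 and 0.002 m and contact force between the fingers and wheel below 0.1 N and velocity of joint wheel between -0.05 and 0.05 rad/s), for 0.3 s.
2. the saddle hangs on the bar, let go (x of saddle_crown in the frame of bar_mid between -0.01 and 0.016 m and y of saddle_crown in the frame of bar_mid between -0.07 and 0.07 m and z of saddle_crown in the frame of bar_mid between -0.004 and 0.013 m and angle between saddle's own z axis and vertical below 0.4 rad and angle between the y axis of saddle and the y axis of bar_mid, either way round below 0.4 rad and contact force between saddle and slide above 0.8 N and contact force between the fingers and saddle below 0.1 N and linear speed of saddle below 0.03 m/s), for 0.3 s.
At the end, for the whole second after the job is handed in: The slide's pointer is within 2 mm of the clip's pointer along the lean; the saddle rests astride the bar, its bridge on top of the bar within about 10 mm across and 70 mm along from the bar's middle, upright within 0.4 rad and turned within 0.4 rad of the bar, released and at rest (all of step 2 and z of slide_pointer in the frame of clip_pointer between -0.002 and 0.002 m); the robot touches nothing.
It fails at once if the index clip is shifted more than 3 mm (distance of clip_pointer from where it was at the start of the episode above 0.003 m).
It fails at once if the saddle is dropped (falls faster than 0.35 m/s out of the fingers) (contact force between the fingers and saddle below 0.05 N and linear speed of saddle above 0.35 m/s).
It fails at once if a bystander is moved more than 30 mm (distance of any of channel, tube, spray, tape, spanner, discs, square from where it was at the start of the episode above 0.03 m).
It also fails if it takes over 72 s, if anything falls off the work surface, if the arm or the gripper's body presses on something with over 40 N, if the wrist force passes 120 N, or if a joint passes its speed limit or range.

## Working session

There is one attempt and no reset: what is moved stays moved. The work goes in short steps, Python scripts to look and compute and a tool call to move; the robot and the scene stay as the last step left them, time stands still between calls to the robot, and variables do not carry over. Pictures are saved under pics/ and viewed, at most 10 in all, crops included, and the job is handed in when it is done.

Besides the shell and the picture viewer there is one more tool, called after "Request:" in YAML: its name, and indented under it one key for each argument. carry_out: Moves the arm, as the interface text tells. Its arguments: {"type":"object","properties":{"series":{"type":"array","items":{"type":"array","items":{"type":"number"}}}},"required":["series"]}

```bash
ls; mkdir -p pics
cat > h.py <<'E'
import numpy as np, cv2
from station import state, eyes, order, robot
from scipy.spatial.transform import Rotation as R
def cam(n,s=None):
    c=eyes.get_calibration(n)
    if 'mount' in c:
        s=s or state(); T=np.eye(4); T[:3,:3]=R.from_rotvec(s['ee_rot']).as_matrix(); T[:3,3]=s['tcp_pos']; M=T@np.array(c['mount'])
    else: M=np.array(c['cam_to_world'])
    f=240/np.tan(np.radians(c['fov_y'])/2)
    return dict(M=M,f=f,cx=c['cx'],cy=c['cy'],c=c)
def ray(k,u,v):
    d=np.array([(u-k['cx'])/k['f'],-(v-k['cy'])/k['f'],-1]); d=k['M'][:3,:3]@d
    return k['M'][:3,3],d/np.linalg.norm(d)
def plane(k,u,v,z):
    o,d=ray(k,u,v); return o+d*(z-o[2])/d[2]
def tri(rs):
    A=sum(np.eye(3)-np.outer(d,d) for o,d in rs); b=sum((np.eye(3)-np.outer(d,d))@o for o,d in rs)
    p=np.linalg.solve(A,b); return p,max(np.linalg.norm(np.cross(p-o,d)) for o,d in rs)
def proj(k,p):
    q=np.linalg.inv(k['M'])@np.append(p,1); return k['cx']+k['f']*q[0]/-q[2], k['cy']-k['f']*q[1]/-q[2]
def snap(n,name):
    s=state(); im=eyes.read_camera(n); cv2.imwrite(f'pics/{name}.png',im[:,:,::-1]); return im,s
E
python3 - <<'E'
from h import *
for n in ('scene','top','wrist'):
    im,s=snap(n,n+'0'); print(n,eyes.get_calibration(n))
print(state())
E
```

```text
pics
scene {'fov_y': 57.190281425761995, 'cx': 319.29279208605095, 'cy': 238.24552476950177, 'cam_to_world': array([[-0.03787916, -0.62378628,  0.78067653,  1.417055  ],
       [ 0.99922469, -0.03203483,  0.02288644,  0.04507814],
       [ 0.0107326 ,  0.78093819,  0.6245161 ,  0.9147992 ],
       [ 0.        ,  0.        ,  0.        ,  1.        ]])}
top {'fov_y': 48.281833560220356, 'cx': 321.58566599932294, 'cy': 241.1503122174599, 'cam_to_world': array([[ 0.02363395,  0.99791959, -0.0599828 ,  0.39955501],
       [-0.99971585,  0.0237778 ,  0.00168549,  0.02187476],
       [ 0.00310824,  0.05992592,  0.99819799,  1.6607742 ],
       [ 0.        ,  0.        ,  0.        ,  1.        ]])}
wrist {'fov_y': 70.08082388293857, 'cx': 319.63489020784823, 'cy': 237.0691614887121, 'mount': array([[ 1.66805056e-04,  9.65359603e-01,  2.60922995e-01,
         6.65160676e-02],
       [ 9.99999386e-01,  1.24861418e-04, -1.10124875e-03,
        -1.46776497e-03],
       [-1.09568027e-03,  2.60923018e-01, -9.65358989e-01,
         3.10759370e-02],
       [ 0.00000000e+00,  0.00000000e+00,  0.00000000e+00,
         1.00000000e+00]])}
{'time_s': 0.15, 'qpos': array([-1.42329191e+00,  2.63436412e-01, -4.87546438e-02,  1.25940520e+00,
        1.19079902e-05,  1.41552039e+00]), 'joint_velocities': array([ 0.00124018, -0.00202489,  0.00155136, -0.00092366,  0.00128839,
        0.0019708 ]), 'joint_efforts': array([ 4.09687141e-05, -6.37824941e+01,  3.84649336e+01,  1.06484300e-02,
       -1.37972866e-04, -6.78119491e-06]), 'tcp_pos': array([ 0.15654175, -0.50105776,  0.4043368 ]), 'ee_rot': array([-3.10486957e+00, -4.73670977e-01, -2.35814228e-05]), 'wrist_force': array([-0.63988198, -0.60578247, -0.29885832]), 'wrist_torque': array([-0.02112448,  0.0214502 , -0.02234317]), 'grip_force': 0.0, 'opening': 0.08523861861005544}
```

View pics/scene0.png

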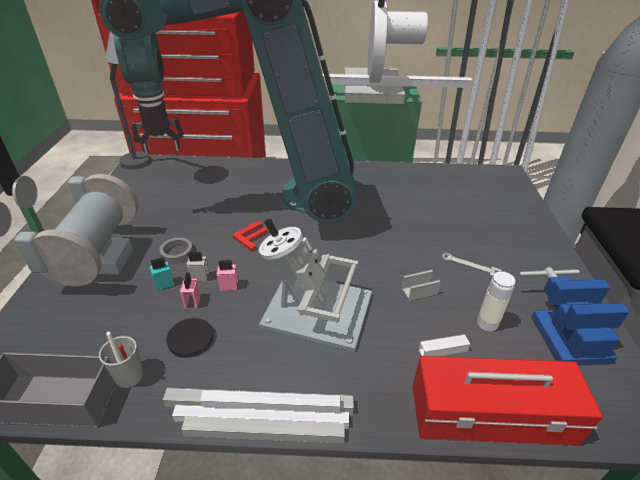

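View pics/top0.png

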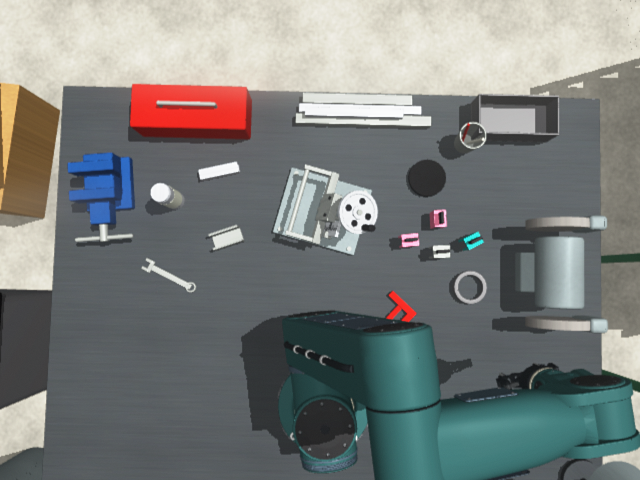

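The steel/grey saddle with the black tab is at scene (198,263) / top (441,252). The look-alikes are pink at scene (190,290) and (227,275) and turquoise at (161,273); only the grey one fits. The wheel is at top (358,212) and its handle at about (368,228). Next is an enlarged crop to confirm.

Run:
```python
import cv2, numpy as np
s=cv2.imread('pics/scene0.png');t=cv2.imread('pics/top0.png')
r=lambda im,x,y,w,h,W,H:cv2.resize(im[y:y+h,x:x+w],(W,H),interpolation=cv2.INTER_CUBIC)
a=r(s,255,210,130,150,400,460) ; b=r(t,268,150,130,115,400,354)
c=r(s,140,245,110,38,400,138); d=r(t,390,195,110,68,400,247)
im=np.zeros((600,800,3),np.uint8); im[:460,:400]=a; im[460:598,:400]=c; im[:354,400:]=b; im[353:600,400:]=d
cv2.imwrite('pics/c1.png',im)
```

```text
(no output)
```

View pics/c1.png

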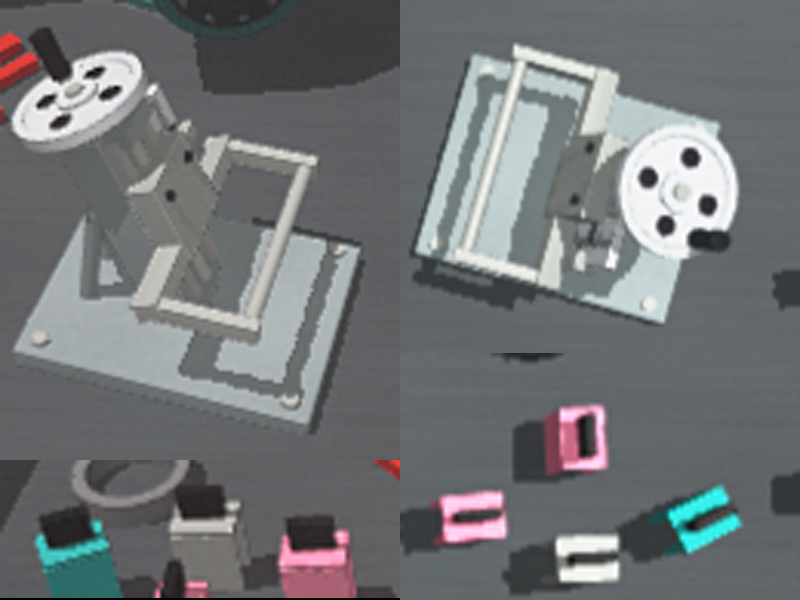

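The crop confirms the grey saddle with the black tab as the one meant. Its tab is wide nearly along world y. The rest is also clear, with its scale and clip on the side facing the robot. Next I triangulate from the two fixed views.

```bash
cat > m1.py <<'E'
from h import *
S=cam('scene');T=cam('top')
sx=lambda x,y:(x/3.077+255-.3,y/3.067+210-.3); tx=lambda x,y:((x-400)/3.077+268-.3,y/3.078+150-.3)
P={}
for n,a,b in [('hub',(75,90),(681,192)),('ktop',(40,37),(725,240)),('kbase',(66,72),(695,237)),('barA',(308,165),(519,56)),('barB',(257,322),(465,250)),('armA',(316,160),(516,46)),('armB',(255,335),(458,256))]:
    p,e=tri([ray(S,*sx(*a)),ray(T,*tx(*b))]); P[n]=p; print(n,p.round(4),'err',e.round(4))
b=P['barB']-P['barA']; print('bar len',np.linalg.norm(b),'yaw of y axis',np.degrees(np.arctan2(b[1],b[0])))
# plate corners in top, at z=.02
c=[plane(T,*tx(*q),.02) for q in [(472,54),(720,124),(664,324),(414,254)]]
for q in c: print(q.round(4))
print([np.linalg.norm(c[i]-c[i-1]).round(3) for i in range(4)],'yaw x',[np.degrees(np.arctan2(*(v[1::-1]))).round(1) for v in (c[0]-c[1],c[3]-c[2])])
# saddle: blob of bright in top near (441,252)
im=cv2.imread('pics/top0.png'); g=im[238:266,425:458].astype(int); m=((g.min(2)>150)).astype(np.uint8)
cs,_=cv2.findContours(m,0,2)[-2:]; q=np.vstack(cs); r=cv2.minAreaRect(q); print(r)
cc=(r[0][0]+425,r[0][1]+238); print('saddle top plane z=.066',plane(T,*cc,.066).round(4)); bx=cv2.boxPoints(r)+[425,238]
for u in bx: print(plane(T,*u,.066).round(4))
E
python3 m1.py
```

```text
hub [ 0.5664 -0.0797  0.2277] err 0.0003
ktop [ 0.5232 -0.1147  0.248 ] err 0.0019
kbase [ 0.5282 -0.0928  0.2159] err 0.0005
barA [0.6786 0.0841 0.2549] err 0.0197
barB [ 0.5353  0.1024 -0.0769] err 0.0239
armA [0.6852 0.0878 0.2659] err 0.0209
armB [ 0.5308  0.1062 -0.1002] err 0.0288
bar len 0.3618808636340857 yaw of y axis 172.7274720670961
[0.725  0.1188 0.02  ]
[ 0.6601 -0.1319  0.02  ]
[ 0.4581 -0.0797  0.02  ]
[0.522  0.1713 0.02  ]
[np.float64(0.21), np.float64(0.259), np.float64(0.209), np.float64(0.259)] yaw x [np.float64(75.5), np.float64(75.7)]
((16.0, 13.0), (12.0, 16.0), 90.0)
saddle top plane z=.066 [ 0.4745 -0.3375  0.066 ]
[ 0.4918 -0.3135  0.066 ]
[ 0.4929 -0.3612  0.066 ]
[ 0.4571 -0.3616  0.066 ]
[ 0.456  -0.3139  0.066 ]
```

```bash
cat >> h.py <<'E'
yaw=np.radians(75.6); ex=np.array([np.cos(yaw),np.sin(yaw),0]); ey=np.array([-np.sin(yaw),np.cos(yaw),0]); ez=np.array([0,0,1.])
A=-.4226*ex+.9063*ez
RK=np.column_stack([ey,np.cross(-A,ey),-A])           # tool frame for the knob
def RD(y): x=np.array([np.cos(y),np.sin(y),0]); return np.column_stack([x,np.cross(-ez,x),-ez])
def rel(p,Rt):
    s=state(); R0=R.from_rotvec(s['ee_rot']).as_matrix()
    d=R0.T@(np.asarray(p)-s['tcp_pos']); r=R.from_matrix(R0.T@Rt).as_rotvec()
    print('shift',d.round(4),'turn(6deg)',(np.degrees(r)/6).round(2))
E
python3 - <<'E'
import sys; sys.argv=['']
from h import *
S=cam('scene');T=cam('top')
sx=lambda x,y:(x/3.077+255-.3,y/3.067+210-.3); tx=lambda x,y:((x-400)/3.077+268-.3,y/3.078+150-.3)
P=[]
for a,b in [((257,322),(519,56)),((308,165),(465,250))]:
    p,e=tri([ray(S,*sx(*a)),ray(T,*tx(*b))]); P.append(p); print(p.round(4),e)
d=P[1]-P[0]; print(np.linalg.norm(d),np.degrees(np.arctan2(d[1],d[0])),(P[0]+P[1])/2)
c=[ray(S,198+dx,261) for dx in (0,)]
rel(np.array([.525,-.104,.241])+.235*A,RK)
E
```

```text
[0.7057 0.0704 0.113 ] 0.0017089353775377567
[0.52   0.1157 0.1131] 0.0007943966782787136
0.1911255332825155 166.3044453080375 [0.61285429 0.09305428 0.11304422]
shift [ 0.4178 -0.1847 -0.0494] turn(6deg) [ -1.53   5.36 -24.21]
```

Request:
carry_out:
  series:
    - [0.418, -0.185, -0.049, -1.53, 5.36, -24.2, 1]
    - [0.418, -0.185, -0.049, -1.53, 5.36, -24.2, 1]
    - [0.418, -0.185, -0.049, -1.53, 5.36, -24.2, 1]
    - [0.418, -0.185, -0.049, -1.53, 5.36, -24.2, 1]
    - [0.418, -0.185, -0.049, -1.53, 5.36, -24.2, 1]
    - [0.418, -0.185, -0.049, -1.53, 5.36, -24.2, 1]
    - [0.418, -0.185, -0.049, -1.53, 5.36, -24.2, 1]
    - [0.418, -0.185, -0.049, -1.53, 5.36, -24.2, 1]

```text
time_s: 0.82
tcp_pos: [0.4069, -0.2809, 0.4405]
ee_rot: [2.477, 1.858, 0.334]
wrist_force: [0.9, -0.9, 0.1]
opening: 0.0858
grip_force: 0.0
```

```bash
python3 -c "
from h import *
rel(np.array([.525,-.104,.241])+.235*A,RK)"
```

```text
shift [0.1037 0.0671 0.0129] turn(6deg) [ -0.94   3.29 -14.84]
```

Request:
carry_out:
  series:
    - [0.104, 0.067, 0.013, -0.94, 3.29, -14.84, 1]
    - [0.104, 0.067, 0.013, -0.94, 3.29, -14.84, 1]
    - [0.104, 0.067, 0.013, -0.94, 3.29, -14.84, 1]
    - [0.104, 0.067, 0.013, -0.94, 3.29, -14.84, 1]
    - [0.104, 0.067, 0.013, -0.94, 3.29, -14.84, 1]
    - [0.104, 0.067, 0.013, -0.94, 3.29, -14.84, 1]
    - [0.104, 0.067, 0.013, -0.94, 3.29, -14.84, 1]
    - [0.104, 0.067, 0.013, -0.94, 3.29, -14.84, 1]

```text
time_s: 1.48
tcp_pos: [0.4997, -0.202, 0.4533]
ee_rot: [1.261, 2.765, 0.582]
wrist_force: [-0.4, 0.2, 0.1]
opening: 0.085
grip_force: 0.0
```

```bash
python3 -c "
from h import *
rel(np.array([.525,-.104,.241])+.235*A,RK)"
```

```text
shift [0.001  0.0017 0.0001] turn(6deg) [-0.35  1.23 -5.53]
```

Request:
carry_out:
  series:
    - [0.001, 0.002, 0, -0.35, 1.23, -5.53, 1]
    - [0.001, 0.002, 0, -0.35, 1.23, -5.53, 1]
    - [0.001, 0.002, 0, -0.35, 1.23, -5.53, 1]
    - [0.001, 0.002, 0, -0.35, 1.23, -5.53, 1]
    - [0.001, 0.002, 0, -0.35, 1.23, -5.53, 1]
    - [0.001, 0.002, 0, -0.35, 1.23, -5.53, 1]
    - [0.001, 0.002, 0, -0.35, 1.23, -5.53, 1]
    - [0.001, 0.002, 0, -0.35, 1.23, -5.53, 1]

```text
time_s: 2.15
tcp_pos: [0.5005, -0.2003, 0.4542]
ee_rot: [0.393, 2.99, 0.662]
wrist_force: [-0.3, -0.2, -0.5]
opening: 0.0856
grip_force: 0.0
```

```bash
python3 -c "
from h import *
rel(np.array([.525,-.104,.241])+.235*A,RK)
im,s=snap('wrist','w1'); k=cam('wrist',s)
W=np.array([.566,-.080,.226])
for n,p in dict(wheel=W,knobtop=np.array([.525,-.104,.241])+.016*A,base=np.array([.525,-.104,.241])-.028*A).items(): print(n,proj(k,p))
print(s['qpos'])
"
```

```text
shift [ 0.0002 -0.0001  0.0002] turn(6deg) [-0.    0.02 -0.09]
wheel (np.float64(351.5405071923043), np.float64(285.2396800078152))
knobtop (np.float64(317.66388173618117), np.float64(261.5868450731233))
base (np.float64(318.1126693794841), np.float64(240.8098207960587))
[-0.6155357   0.33390733  0.15567224  1.55490389  0.40625086 -0.38761701]
```

View pics/w1.png

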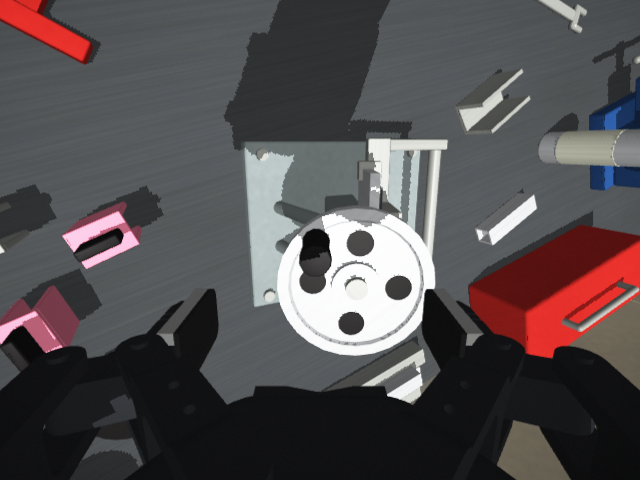

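```bash
cat > m2.py <<'E'
from h import *
from scipy.optimize import least_squares
im=cv2.imread('pics/w1.png'); k=cam('wrist')
m=(im.min(2)>195).astype(np.uint8); m[:,:270]=0; m[:,450:]=0; m[:200]=0; m[360:]=0
m=cv2.morphologyEx(m,cv2.MORPH_OPEN,np.ones((5,5)))
cs=cv2.findContours(m,0,1)[-2]; c=max(cs,key=cv2.contourArea); h=cv2.convexHull(c)[:,0]; print(cv2.boundingRect(h))
def onplane(u,v,off,W=np.array([.566,-.080,.226])):
    o,d=ray(k,u,v); P=W+off*A; return o+d*((P-o)@A)/(d@A)
E1=RK[:,0];E2=RK[:,1]
pts=np.array([onplane(*q,0) for q in h]); q=np.c_[pts@E1,pts@E2]
f=least_squares(lambda p:np.hypot(q[:,0]-p[0],q[:,1]-p[1])-p[2],[*q.mean(0),.058],loss='soft_l1',f_scale=.001)
r=np.abs(f.fun); print('R',f.x[2],'res',r.mean(),r.max())
W=np.array([.566,-.080,.226]); C=f.x[0]*E1+f.x[1]*E2+(W@A)*A; print('centre',C)
print('hub nut top',onplane(356,288,.007)-.007*A)
g=im.max(2); b=(g<45).astype(np.uint8); b[:,:295]=0;b[:,335:]=0;b[:225]=0;b[280:]=0
print('knob dark rows/cols',np.where(b.any(1))[0][[0,-1]],[ (r,np.where(b[r])[0][[0,-1]]) for r in (232,240,250,258,264,268)])
for n,uv,o in(('top',(315,262),.044),('base',(316,240),0)):
    p=onplane(*uv,o)-o*A; print(n,p,'rad',np.linalg.norm(p-C),'in tool xy',(p-C)@E1,(p-C)@E2)
E
python3 m2.py
```

```text
(277, 200, 159, 155)
R 0.058000467853180464 res 0.002087355099711058 0.02283566614837485
centre [ 0.56629681 -0.07687452  0.22744021]
hub nut top [ 0.56566589 -0.07748063  0.22709911]Traceback (most recent call last):
  File "m2.py", line 16, in <module>
    print('knob dark rows/cols',np.where(b.any(1))[0][[0,-1]],[ (r,np.where(b[r])[0][[0,-1]]) for r in (232,240,250,258,264,268)])
                                                                   ~~~~~~~~~~~~~~~~~^^^^^^^^
IndexError: index 0 is out of bounds for axis 0 with size 0
```

```bash
sed -i '/knob dark/d' m2.py
cat >> m2.py <<'E'
ys,xs=np.where(b); print('dark bbox',xs.min(),xs.max(),ys.min(),ys.max())
for y in range(226,280,4):
    x=np.where(b[y])[0]; print(y,x.min() if len(x) else None,x.max() if len(x) else None,end='; ')
kg=C+.028*A+(p-C)/np.linalg.norm(p-C)*.045
print('knob grip',kg); rel(kg+.235*A,RK)
E
python3 m2.py | tail -6
```

```text
hub nut top [ 0.56566589 -0.07748063  0.22709911]
top [ 0.52765976 -0.093977    0.21524139] rad 0.043978723283089674 in tool xy 0.03316998724511021 -0.02887655413863245
base [ 0.52687166 -0.09371473  0.21526845] rad 0.044565543250589104 in tool xy 0.03399855439481435 -0.02881252131617966
dark bbox 300 330 229 274
226 None None; 230 311 321; 234 306 326; 238 303 328; 242 303 328; 246 303 328; 250 302 329; 254 301 330; 258 300 312; 262 None None; 266 None None; 270 None None; 274 308 308; 278 None None; knob grip [ 0.52354461 -0.10533995  0.24052619]
shift [ 0.0012 -0.0019  0.    ] turn(6deg) [-0.01  0.02 -0.09]
```

Request:
carry_out:
  series:
    - [0.001, -0.002, 0.03, 0, 0, -0.09, 1]
    - [0.001, -0.002, 0.06, 0, 0, -0.09, 1]
    - [0.001, -0.002, 0.08, 0, 0, -0.09, 1]
    - [0.001, -0.002, 0.08, 0, 0, -0.09, -1]
    - [0.001, -0.002, 0.08, 0, 0, -0.09, -1]
    - [0.001, -0.002, 0.08, 0, 0, -0.09, -1]
    - [0.001, -0.002, 0.08, 0, 0, -0.09, -1]
    - [0.001, -0.002, 0.08, 0, 0, -0.09, -1]

```text
time_s: 2.87
tcp_pos: [0.5077, -0.1696, 0.382]
ee_rot: [0.374, 2.989, 0.661]
wrist_force: [-0.6, 0.4, 1.5]
opening: 0.0254
grip_force: 0.0
```

```bash
python3 -c "
from h import *
s=state();print(s['opening'],s['grip_force'],s['wrist_force'])
im,s=snap('wrist','w2')
rel(np.array([.52354,-.10534,.24053])+.155*A,RK)"
```

```text
0.025430327022441645 0.0 [-0.59193793  0.3811153   1.47472499]
shift [0.0006 0.0004 0.001 ] turn(6deg) [-0.01  0.03  0.03]
```

View pics/w2.png

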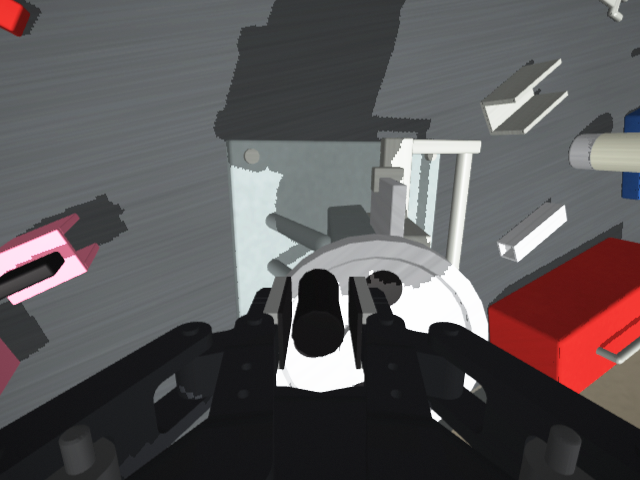

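Gripper is centred on the handle (320,310), with no contact force yet. I close it and make a short test arc clockwise.

Request:
carry_out:
  series:
    - [0, 0, 0, 0, 0, 0, -1]
    - [0, 0, 0, 0, 0, 0, -1]
    - [0, 0, 0, 0, 0, 0, -1]
    - [0.0052, 0.0072, 0, 0, 0, 0, -1]
    - [0.0086, 0.0153, 0, 0, 0, 0, -1]
    - [0.0105, 0.0239, 0, 0, 0, 0, -1]
    - [0.0107, 0.0328, 0, 0, 0, 0, -1]
    - [0.0107, 0.0328, 0, 0, 0, 0, -1]

```text
time_s: 3.58
tcp_pos: [0.5051, -0.1374, 0.3962]
ee_rot: [0.372, 2.988, 0.659]
wrist_force: [3.8, 0.7, 6.8]
opening: 0.0179
grip_force: 60.0
```

```bash
python3 -c "
from h import *
s=state();print(s)
Rm=R.from_rotvec(s['ee_rot']).as_matrix(); print('force tool',Rm.T@s['wrist_force'], 'pos rel centre',RK.T@(s['tcp_pos']-.183*A-np.array([.5663,-.0769,.2274])))"
```

```text
{'time_s': 3.5833, 'qpos': array([-0.51072731,  0.29770095, -0.05251779,  1.33442446,  0.42085614,
       -0.28706447]), 'joint_velocities': array([-1.27379218e-02,  4.64474259e-03, -3.58854066e-05,  4.20476951e-03,
        2.14285557e-02, -2.40610477e-02]), 'joint_efforts': array([  0.70865231, -64.55572128,  33.79697084,   2.62930043,
         0.38529287,   0.32337044]), 'tcp_pos': array([ 0.50508331, -0.13743081,  0.39624298]), 'ee_rot': array([0.37239155, 2.98769501, 0.65918133]), 'wrist_force': array([3.8123661 , 0.73825386, 6.8226985 ]), 'wrist_torque': array([ 0.31247077, -0.74968594, -0.28748812]), 'grip_force': 60.022252221315284, 'opening': 0.017871918788566577}
force tool [-3.5530074   4.36845469 -5.47001927] pos rel centre [ 0.04424005  0.00441998 -0.00123812]
```

Request:
carry_out:
  series:
    - [-0.0048, 0.0169, 0, 0, 0, 0, -1]
    - [-0.0156, 0.0307, 0, 0, 0, 0, -1]
    - [-0.0309, 0.0393, 0, 0, 0, 0, -1]
    - [-0.0484, 0.0414, 0, 0, 0, 0, -1]
    - [-0.0653, 0.0366, 0, 0, 0, 0, -1]
    - [-0.0791, 0.0258, 0, 0, 0, 0, -1]
    - [-0.0877, 0.0105, 0, 0, 0, 0, -1]
    - [-0.0898, -0.007, 0, 0, 0, 0, -1]

```text
time_s: 4.25
tcp_pos: [0.5908, -0.1665, 0.3932]
ee_rot: [0.372, 2.988, 0.662]
wrist_force: [-7.8, 4.2, 12.4]
opening: 0.0175
grip_force: 60.9
```

Request:
carry_out:
  series:
    - [0.0048, -0.0169, 0, 0, 0, 0, -1]
    - [0.0156, -0.0307, 0, 0, 0, 0, -1]
    - [0.0309, -0.0393, 0, 0, 0, 0, -1]
    - [0.0484, -0.0414, 0, 0, 0, 0, -1]
    - [0.0653, -0.0366, 0, 0, 0, 0, -1]
    - [0.0791, -0.0258, 0, 0, 0, 0, -1]
    - [0.0877, -0.0105, 0, 0, 0, 0, -1]
    - [0.0898, 0.007, 0, 0, 0, 0, -1]

```text
time_s: 4.92
tcp_pos: [0.5041, -0.1383, 0.3958]
ee_rot: [0.376, 2.988, 0.658]
wrist_force: [15.0, -10.7, -4.8]
opening: 0.0172
grip_force: 59.8
```

Request:
carry_out:
  series:
    - [-0.0048, 0.0169, 0, 0, 0, 0, -1]
    - [-0.0156, 0.0307, 0, 0, 0, 0, -1]
    - [-0.0309, 0.0393, 0, 0, 0, 0, -1]
    - [-0.0484, 0.0414, 0, 0, 0, 0, -1]
    - [-0.0653, 0.0366, 0, 0, 0, 0, -1]
    - [-0.0791, 0.0258, 0, 0, 0, 0, -1]
    - [-0.0791, 0.0258, 0, 0, 0, 0, -1]
    - [-0.0791, 0.0258, 0, 0, 0, 0, -1]

```text
time_s: 5.58
tcp_pos: [0.5874, -0.1362, 0.4065]
ee_rot: [0.376, 2.989, 0.658]
wrist_force: [-2.9, -9.1, 5.6]
opening: 0.0174
grip_force: 61.2
```

```bash
python3 -c "
from h import *
s=state()
Rm=R.from_rotvec(s['ee_rot']).as_matrix(); print('force tool',Rm.T@s['wrist_force'], 'pos rel centre',RK.T@(s['tcp_pos']-.183*A-np.array([.5663,-.0769,.2274])))
im,s=snap('wrist','w3');im,s=snap('top','t3')"
```

```text
force tool [ 0.530161   -6.30431839 -9.10031023] pos rel centre [-0.03515496  0.02835667 -0.00134143]
```

View pics/w3.png

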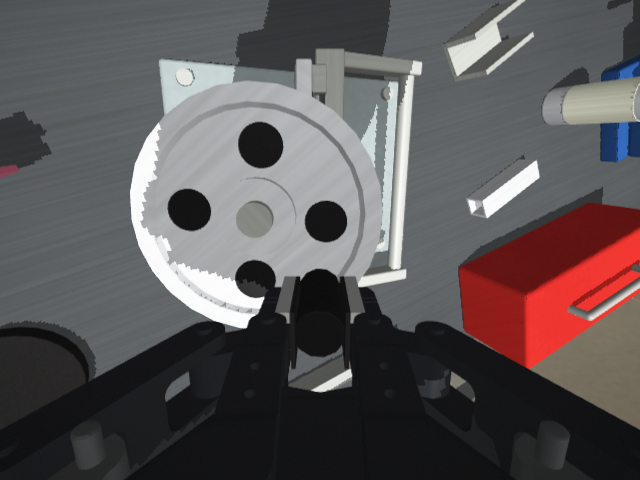

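Handle at about 1.5 turns, forces small. I release, back off along the handle, and look at the pointers from the robot side.

Request:
carry_out:
  series:
    - [0, 0, 0, 0, 0, 0, 1]
    - [0, 0, 0, 0, 0, 0, 1]
    - [0, 0, 0, 0, 0, 0, 1]
    - [0, 0, -0.03, 0, 0, 0, 1]
    - [0, 0, -0.07, 0, 0, 0, 1]
    - [0, 0, -0.1, 0, 0, 0, 1]
    - [0, 0, -0.1, 0, 0, 0, 1]
    - [0, 0, -0.1, 0, 0, 0, 1]

```text
time_s: 6.35
tcp_pos: [0.5763, -0.1759, 0.4975]
ee_rot: [0.374, 2.988, 0.66]
wrist_force: [0.2, 0.4, -1.2]
opening: 0.0855
grip_force: 0.0
```

```bash
cat >> h.py <<'E'
def look(P,dist,el,az,flip=False):
    """tool pose so that the wrist camera sees P at dist from elevation el, azimuth az (deg, direction P->camera)"""
    e,a=np.radians([el,az]); back=np.array([np.cos(e)*np.cos(a),np.cos(e)*np.sin(a),np.sin(e)])
    z=back; x=np.cross(ez,z); x/=np.linalg.norm(x); y=np.cross(z,x)
    if flip: x,y=-x,-y
    M=np.eye(4); M[:3,:3]=np.column_stack([x,y,z]); M[:3,3]=P+dist*back
    T=M@np.linalg.inv(np.array(eyes.get_calibration('wrist')['mount'])); return T[:3,3],T[:3,:3]
E
python3 -c "
from h import *
print([a for a in dir(robot) if a[0]!='_'],state()['tcp_pos'])
for el in (30,45):
  p,r=look(np.array([.535,-.025,.137]),.24,el,175); print(el,p,r[:,2]); rel(p,r)"
```

```text
['PlanningError', 'tip_extent'] [ 0.57634523 -0.1759453   0.49748455]
30 [ 0.28062764 -0.00134363  0.20134358] [ 0.96266936 -0.08534106 -0.2568747 ]
shift [ 0.3311 -0.0373  0.3075] turn(6deg) [-15.47  -3.29  20.99]
45 [ 0.30588929 -0.00355374  0.26527064] [ 0.86363281 -0.07667648 -0.49825604]
shift [ 0.3058 -0.0066  0.2514] turn(6deg) [-12.72  -3.98  23.05]
```

```bash
python3 -c "
from h import *
for el in (20,35):
  p,r=look(np.array([.535,-.025,.137]),.24,el,175,True); print(el,p,r[:,2]); rel(p,r)"
```

```text
20 [ 0.3221902  -0.00778323  0.2913392 ] [ 0.8149801  -0.07018312 -0.57522324]
shift [0.2889 0.0043 0.2278] turn(6deg) [ 3.07 -8.59 -3.38]
35 [ 0.36923129 -0.01189879  0.34133822] [ 0.63890143 -0.05477823 -0.76733585]
shift [0.242  0.0322 0.1859] turn(6deg) [ 3.43 -6.14 -2.9 ]
```

Request:
carry_out:
  series:
    - [0.04, 0, 0, 0, 0, 0, 1]
    - [0.08, 0, 0, 0, 0, 0, 1]
    - [0.12, 0.01, 0, 0, -1, -0.5, 1]
    - [0.16, 0.015, 0.03, 1, -2, -1, 1]
    - [0.2, 0.02, 0.07, 2, -3.2, -1.5, 1]
    - [0.22, 0.03, 0.11, 2.5, -4.2, -2, 1]
    - [0.242, 0.032, 0.15, 3.43, -5.2, -2.9, 1]
    - [0.242, 0.032, 0.186, 3.43, -6.14, -2.9, 1]

```text
time_s: 7.02
tcp_pos: [0.3854, -0.0489, 0.3979]
ee_rot: [0.162, 2.629, 0.131]
wrist_force: [1.0, -0.9, -0.7]
opening: 0.0856
grip_force: 0.0
```

Request:
carry_out:
  series:
    - [0, 0, 0, 0, 0, 0, 1]
    - [0, 0, 0, 0, 0, 0, 1]

```text
time_s: 7.18
tcp_pos: [0.3864, -0.0494, 0.3984]
ee_rot: [0.162, 2.636, 0.138]
wrist_force: [0.8, 0.6, 0.8]
opening: 0.0855
grip_force: 0.0
```

```bash
python3 -c "
from h import *
im,s=snap('wrist','w4'); import pickle; pickle.dump(s,open('s4.pkl','wb'))
p,r=look(np.array([.535,-.025,.137]),.24,35,175,True); rel(p,r)
k=cam('wrist',s); u,v=proj(k,np.array([.535,-.025,.137])); print(u,v)
c=im[::-1,::-1,::-1]; x0,y0=180,60; cv2.imwrite('pics/w4c.png',cv2.resize(c[120:420,120:520],(800,600),interpolation=cv2.INTER_CUBIC))
"
```

```text
shift [0.0495 0.0288 0.0454] turn(6deg) [ 0.97 -1.92 -0.71]
323.1884306814934 233.00135134111062
```

View pics/w4c.png

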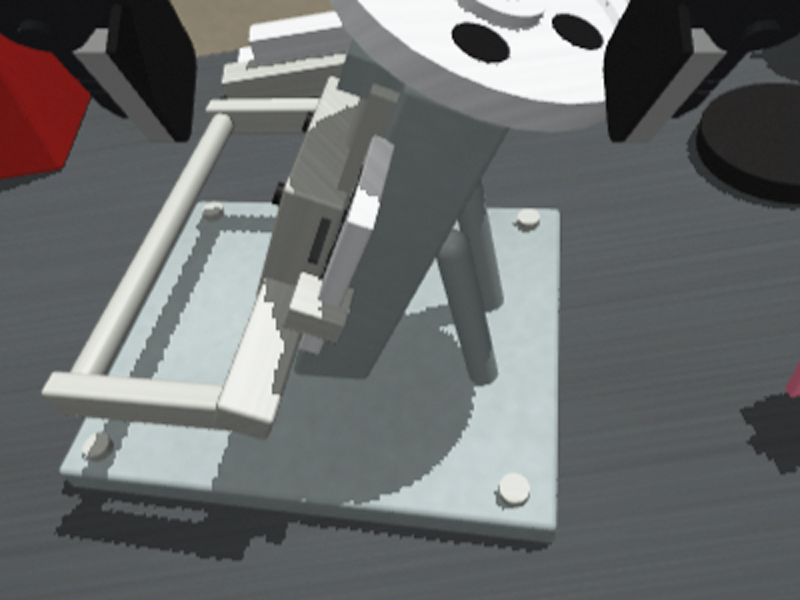

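View: clip on the strip at crop (320,305), strip running (375,150)→(310,350), slide pointer not clearly resolved. The strip's face turns to the bar side, so I look from there and closer.

```bash
python3 -c "
from h import *
import pickle; s=pickle.load(open('s4.pkl','rb')); k=cam('wrist',s); C=np.array([.5663,-.0769,.2274])
for off in (.035,.05):
  for uv in ((359,206.5),):
    o,d=ray(k,*uv); p=o+d*((C-o)@ey+off)/(d@ey); print(off,p,'rel rest',(p-C)@ex,(p-C)@A)
P=p+.005*A
for el,az in ((35,125),(40,135)):
  p,r=look(P,.23,el,az,True); print(el,p,r[:,2],'tips',p+.173*r[:,2]); rel(p,r)"
```

```text
0.035 [0.55372993 0.01488032 0.08794179] rel rest 0.08577082545980103 -0.16263772704482674
0.05 [0.53720436 0.01083357 0.10783047] rel rest 0.07774146282813778 -0.14121940879600048
35 [0.44481553 0.13711235 0.31058791] [ 0.36860425 -0.52481197 -0.76727003] tips [0.50858406 0.04631988 0.1778502 ]
shift [0.0191 0.1792 0.1184] turn(6deg) [ 5.59 -2.33  6.24]
40 [0.43656864 0.10656992 0.32358753] [ 0.40512569 -0.40382015 -0.82024537] tips [0.50665538 0.03670903 0.18168509]
shift [0.0159 0.1499 0.101 ] turn(6deg) [ 4.45 -1.47  5.04]
```

Request:
carry_out:
  series:
    - [0.01, 0.04, 0, 0.8, -0.3, 0.8, 1]
    - [0.015, 0.08, 0, 1.6, -0.6, 1.8, 1]
    - [0.019, 0.12, 0.02, 2.4, -1, 2.7, 1]
    - [0.019, 0.15, 0.05, 3.2, -1.4, 3.6, 1]
    - [0.019, 0.17, 0.08, 4, -1.7, 4.5, 1]
    - [0.019, 0.179, 0.11, 4.8, -2, 5.4, 1]
    - [0.019, 0.179, 0.118, 5.59, -2.33, 6.24, 1]
    - [0.019, 0.179, 0.118, 5.59, -2.33, 6.24, 1]

```text
time_s: 7.9
tcp_pos: [0.4484, 0.1389, 0.3074]
ee_rot: [1.112, 2.237, -0.398]
wrist_force: [-1.5, -0.7, -1.8]
opening: 0.0854
grip_force: 0.0
```

Request:
carry_out:
  series:
    - [0, 0, 0, 0, 0, 0, 1]
    - [0, 0, 0, 0, 0, 0, 1]

```text
time_s: 8.07
tcp_pos: [0.4472, 0.137, 0.3106]
ee_rot: [1.105, 2.241, -0.391]
wrist_force: [0.8, -0.6, 0.5]
opening: 0.0854
grip_force: 0.0
```

```bash
python3 -c "
from h import *
im,s=snap('wrist','w5'); import pickle; pickle.dump(s,open('s5.pkl','wb'))
print(s['tcp_pos'])
k=cam('wrist',s); u,v=proj(k,np.array([.537,.011,.108])); print(u,v)
c=im[::-1,::-1,::-1]; u,v=int(639-u),int(479-v); x0=min(max(u-100,0),440); y0=min(max(v-90,0),330); print(x0,y0)
cv2.imwrite('pics/w5c.png',cv2.resize(c[y0:y0+150,x0:x0+200],(800,600),interpolation=cv2.INTER_CUBIC))
"
```

```text
[0.44723098 0.13699043 0.31056695]
309.1809709463764 233.99254111534398
229 155
```

View pics/w5c.png

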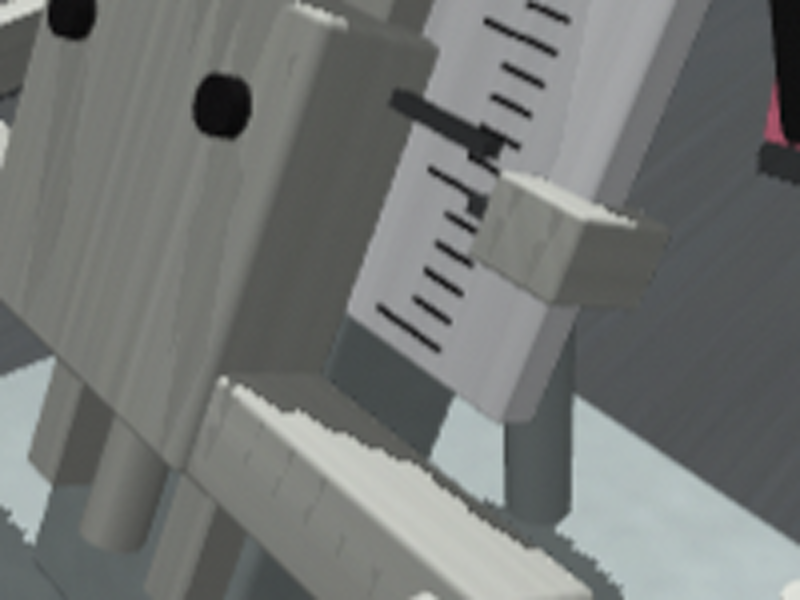

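The crop shows the slide pointer tip at (490,142) and the clip pointer at (477,205). With 5 mm ticks about 29 px apart, the gap is about 10 mm along the lean, so about 1.25 turns remain. Back to the handle.

```bash
cat >> h.py <<'E'
C=np.array([.5663,-.0769,.2274])
def knob(phi,h=0): a=np.radians(phi); return C+.045*(np.cos(a)*RK[:,0]+np.sin(a)*RK[:,1])+(.184+h)*A
E
python3 -c "
from h import *
print(knob(139.4),knob(139.4,.1)); rel(knob(139.4,.1),RK)"
```

```text
[ 0.5866565  -0.1350055   0.40653497] [ 0.57614686 -0.17593782  0.49716497]
shift [-0.371  -0.087   0.0622] turn(6deg) [-6.01  7.59 -4.67]
```

Request:
carry_out:
  series:
    - [0, 0, -0.04, -0.6, 0.7, -0.4, 1]
    - [-0.02, 0, -0.08, -1.2, 1.4, -0.9, 1]
    - [-0.05, -0.02, -0.1, -1.9, 2.3, -1.4, 1]
    - [-0.09, -0.03, -0.1, -2.5, 3.1, -1.9, 1]
    - [-0.13, -0.04, -0.1, -3.1, 3.9, -2.4, 1]
    - [-0.17, -0.05, -0.09, -3.7, 4.7, -2.9, 1]
    - [-0.21, -0.06, -0.07, -4.3, 5.5, -3.4, 1]
    - [-0.25, -0.07, -0.05, -5, 6.3, -3.9, 1]

```text
time_s: 8.78
tcp_pos: [0.4815, -0.028, 0.5089]
ee_rot: [0.521, 2.893, 0.47]
wrist_force: [0.8, 1.0, -0.9]
opening: 0.0855
grip_force: 0.0
```

```bash
python3 -c "
from h import *
rel(knob(139.4,.1),RK)"
```

```text
shift [-0.1402 -0.106  -0.0096] turn(6deg) [-0.96  1.37 -0.71]
```

Request:
carry_out:
  series:
    - [-0.035, -0.026, -0.01, -0.96, 1.37, -0.71, 1]
    - [-0.07, -0.05, -0.01, -0.96, 1.37, -0.71, 1]
    - [-0.105, -0.08, -0.01, -0.96, 1.37, -0.71, 1]
    - [-0.14, -0.106, -0.01, -0.96, 1.37, -0.71, 1]
    - [-0.14, -0.106, -0.01, -0.96, 1.37, -0.71, 1]
    - [-0.14, -0.106, -0.01, -0.96, 1.37, -0.71, 1]
    - [-0.14, -0.106, -0.01, -0.96, 1.37, -0.71, 1]

```text
time_s: 9.37
tcp_pos: [0.5754, -0.1752, 0.494]
ee_rot: [0.389, 2.996, 0.657]
wrist_force: [-0.7, 0.5, -0.4]
opening: 0.0855
grip_force: 0.0
```

```bash
python3 -c "
from h import *
rel(knob(139.4),RK)"
```

```text
shift [-0.0011  0.0014  0.0969] turn(6deg) [-0.05 -0.02 -0.07]
```

Request:
carry_out:
  series:
    - [-0.001, 0.001, 0.035, -0.05, 0, -0.07, 1]
    - [-0.001, 0.001, 0.07, -0.05, 0, -0.07, 1]
    - [-0.001, 0.001, 0.097, -0.05, 0, -0.07, 1]
    - [-0.001, 0.001, 0.097, -0.05, 0, -0.07, -1]
    - [-0.001, 0.001, 0.097, -0.05, 0, -0.07, -1]
    - [-0.001, 0.001, 0.097, -0.05, 0, -0.07, -1]
    - [-0.001, 0.001, 0.097, -0.05, 0, -0.07, -1]
    - [-0.001, 0.001, 0.097, -0.05, 0, -0.07, -1]

```text
time_s: 10.03
tcp_pos: [0.5866, -0.1347, 0.4068]
ee_rot: [0.379, 2.995, 0.662]
wrist_force: [0.4, -0.3, -0.3]
opening: 0.0256
grip_force: 0.0
```

Request:
carry_out:
  series:
    - [0, 0, 0, 0, 0, 0, -1]
    - [0, 0, 0, 0, 0, 0, -1]
    - [0, 0, 0, 0, 0, 0, -1]

```text
time_s: 10.28
tcp_pos: [0.5864, -0.135, 0.4066]
ee_rot: [0.38, 2.996, 0.661]
wrist_force: [-5.8, -5.3, 10.2]
opening: 0.0182
grip_force: 58.2
```

Request:
carry_out:
  series:
    - [-0.0086, -0.0153, 0, 0, 0, 0, -1]
    - [-0.0107, -0.0328, 0, 0, 0, 0, -1]
    - [-0.0059, -0.0497, 0, 0, 0, 0, -1]
    - [0.0049, -0.0635, 0, 0, 0, 0, -1]
    - [0.0202, -0.0721, 0, 0, 0, 0, -1]
    - [0.0377, -0.0742, 0, 0, 0, 0, -1]
    - [0.0546, -0.0694, 0, 0, 0, 0, -1]
    - [0.0684, -0.0586, 0, 0, 0, 0, -1]

```text
time_s: 10.95
tcp_pos: [0.5066, -0.1702, 0.3815]
ee_rot: [0.381, 2.995, 0.661]
wrist_force: [14.1, -1.0, 0.7]
opening: 0.0175
grip_force: 59.5
```

Request:
carry_out:
  series:
    - [0.0086, 0.0153, 0, 0, 0, 0, -1]
    - [0.0107, 0.0328, 0, 0, 0, 0, -1]
    - [0.0059, 0.0497, 0, 0, 0, 0, -1]
    - [-0.0049, 0.0635, 0, 0, 0, 0, -1]
    - [-0.0202, 0.0721, 0, 0, 0, 0, -1]
    - [-0.0377, 0.0742, 0, 0, 0, 0, -1]
    - [-0.0546, 0.0694, 0, 0, 0, 0, -1]
    - [-0.0684, 0.0586, 0, 0, 0, 0, -1]

```text
time_s: 11.62
tcp_pos: [0.5869, -0.1347, 0.4067]
ee_rot: [0.379, 2.998, 0.66]
wrist_force: [-20.8, -9.7, 12.2]
opening: 0.0175
grip_force: 62.1
```

Request:
carry_out:
  series:
    - [-0.0086, -0.0153, 0, 0, 0, 0, -1]
    - [-0.0107, -0.0328, 0, 0, 0, 0, -1]
    - [-0.0059, -0.0497, 0, 0, 0, 0, -1]
    - [0.0049, -0.0635, 0, 0, 0, 0, -1]
    - [0.0049, -0.0635, 0, 0, 0, 0, -1]
    - [0.0049, -0.0635, 0, 0, 0, 0, -1]

```text
time_s: 12.12
tcp_pos: [0.5669, -0.1904, 0.3793]
ee_rot: [0.382, 2.996, 0.66]
wrist_force: [-3.6, -9.2, 5.2]
opening: 0.0179
grip_force: 61.3
```

Request:
carry_out:
  series:
    - [0, 0, 0, 0, 0, 0, 1]
    - [0, 0, 0, 0, 0, 0, 1]
    - [0, 0, 0, 0, 0, 0, 1]
    - [0, 0, -0.04, 0, 0, 0, 1]
    - [0, 0, -0.08, 0, 0, 0, 1]
    - [0, 0, -0.11, 0, 0, 0, 1]
    - [0, 0, -0.11, 0, 0, 0, 1]

```text
time_s: 12.7
tcp_pos: [0.5561, -0.2354, 0.4829]
ee_rot: [0.379, 2.993, 0.659]
wrist_force: [-0.8, -0.6, -0.8]
opening: 0.0853
grip_force: 0.0
```

```bash
python3 -c "
from h import *
import pickle; s=pickle.load(open('s5.pkl','rb'))
rel(s['tcp_pos'],R.from_rotvec(s['ee_rot']).as_matrix()); k=state(); print(knob(229.4,.11)-k['tcp_pos'])"
```

```text
shift [0.1982 0.2304 0.2965] turn(6deg) [ 5.99 -7.58  4.67]
[-2.74980750e-05  9.07638566e-04 -3.53605950e-03]
```

Request:
carry_out:
  series:
    - [0.04, 0, 0, 0.7, -0.9, 0.5, 1]
    - [0.08, 0.02, 0, 1.4, -1.8, 1.1, 1]
    - [0.12, 0.05, 0, 2.1, -2.7, 1.6, 1]
    - [0.15, 0.08, 0.02, 2.8, -3.5, 2.2, 1]
    - [0.17, 0.11, 0.05, 3.5, -4.4, 2.7, 1]
    - [0.19, 0.14, 0.08, 4.2, -5.3, 3.3, 1]
    - [0.195, 0.17, 0.11, 4.9, -6.2, 3.8, 1]
    - [0.198, 0.2, 0.14, 5.5, -7, 4.3, 1]

```text
time_s: 13.37
tcp_pos: [0.4197, 0.002, 0.4536]
ee_rot: [1.005, 2.419, -0.219]
wrist_force: [1.7, -1.5, 1.1]
opening: 0.0855
grip_force: 0.0
```

```bash
python3 -c "
from h import *
import pickle; s=pickle.load(open('s5.pkl','rb'))
rel(s['tcp_pos'],R.from_rotvec(s['ee_rot']).as_matrix())"
```

```text
shift [0.14   0.1092 0.0889] turn(6deg) [ 1.1  -1.44  0.87]
```

Request:
carry_out:
  series:
    - [0.03, 0.025, 0.015, 0.6, -0.7, 0.4, 1]
    - [0.06, 0.05, 0.03, 1.1, -1.44, 0.87, 1]
    - [0.09, 0.075, 0.05, 1.1, -1.44, 0.87, 1]
    - [0.12, 0.1, 0.07, 1.1, -1.44, 0.87, 1]
    - [0.14, 0.109, 0.089, 1.1, -1.44, 0.87, 1]
    - [0.14, 0.109, 0.089, 1.1, -1.44, 0.87, 1]
    - [0.14, 0.109, 0.089, 1.1, -1.44, 0.87, 1]
    - [0.14, 0.109, 0.089, 1.1, -1.44, 0.87, 1]

```text
time_s: 14.03
tcp_pos: [0.4481, 0.1354, 0.311]
ee_rot: [1.103, 2.249, -0.39]
wrist_force: [-0.8, -0.7, 0.7]
opening: 0.0856
grip_force: 0.0
```

```bash
python3 -c "
from h import *
im,s=snap('wrist','w6'); import pickle; pickle.dump(s,open('s6.pkl','wb'))
c=im[::-1,::-1,::-1]; x0,y0=229,155; a=c[y0:y0+150,x0:x0+200]
b=cv2.imread('pics/w5.png')[::-1,::-1][y0:y0+150,x0:x0+200]
L=cv2.resize(a[20:95,70:170],(800,600),interpolation=cv2.INTER_CUBIC)
cv2.imwrite('pics/w6c.png',L); print(s['tcp_pos'])
"
```

```text
[0.44806107 0.13538448 0.31096965]
```

View pics/w6c.png

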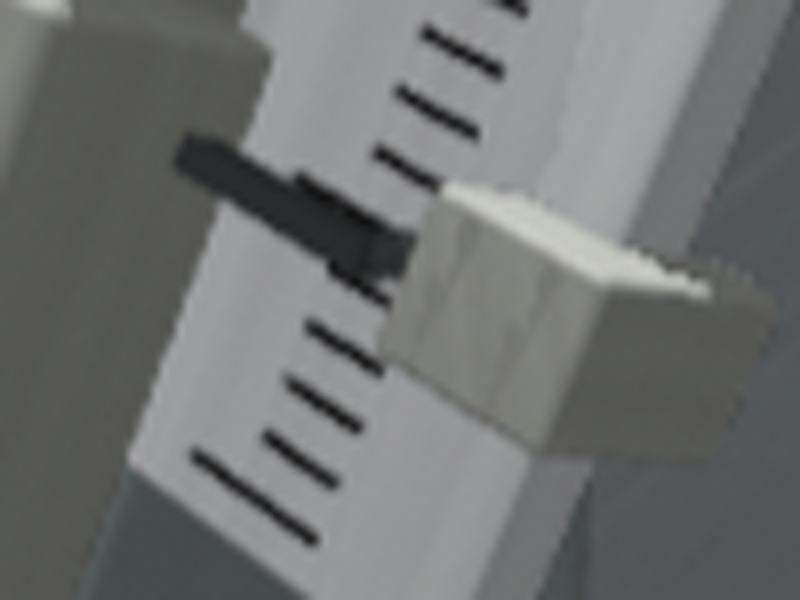

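The slide pointer (tip about (372,247)) and the clip pointer (about (400,254)) now look nearly collinear. To check parallax, I take a second look from a direction square to the lean, and rectify both pictures onto the strip plane.

```bash
python3 -c "
from h import *
import pickle; s=pickle.load(open('s6.pkl','rb')); k=cam('wrist',s)
# pixel of slide tip in w6: crop->flipped->orig
f=lambda x,y:(639-(229+70+x/8),479-(155+20+y/8))
for off in (.05,.055):
  for n,uv in (('slide',f(368,247)),('clip',f(400,254)),('t1',f(190,455)),('t2',f(425,30))):
    o,d=ray(k,*uv); p=o+d*((C-o)@ey+off)/(d@ey); print(off,n,uv,p,(p-C)@ex,(p-C)@A,(p-C)@np.cross(ey,A))
P=np.array([.537,.011,.112])
p,r=look(P,.235,18,125,True); print(p,'tips',p+.173*r[:,2]); rel(p,r)"
```

```text
0.05 slide (294.0, 273.125) [ 0.53405128 -0.00144685  0.13365442] 0.06506271918124218 -0.11245712017803701 0.019349462198667042
0.05 clip (290.0, 272.25) [ 0.5331507  -0.00495437  0.13171638] 0.06144142638520377 -0.11268321216743643 0.015248466654634737
0.05 t1 (316.25, 247.125) [0.53860718 0.01629721 0.12083811] 0.08338232913982317 -0.1318144176868014 0.03053634809395874
0.05 t2 (286.875, 300.25) [ 0.53284379 -0.00614971  0.15146164] 0.06020731453274581 -0.09426654490559917 0.022474339103492395
0.055 slide (294.0, 273.125) [0.53036077 0.00428491 0.13756839] 0.06969661356761964 -0.11086817703959122 0.02520320248897437
0.055 clip (290.0, 272.25) [0.52949173 0.00090024 0.13569822] 0.06620215647224355 -0.11108635016202657 0.021245844223819227
0.055 t1 (316.25, 247.125) [0.5347571  0.02140749 0.12520096] 0.08737457958967616 -0.1295474856281723 0.03599826795143294
0.055 t2 (286.875, 300.25) [ 5.29195571e-01 -2.53235420e-04  1.54751910e-01] 0.06501126936031844 -0.09331472626662904 0.028218630648826452
[0.4142555  0.18419856 0.25718891] tips [0.49739056 0.06560375 0.16256949]
shift [0.0805 0.0032 0.0048] turn(6deg) [ 0.33 -2.99  0.31]
```

Request:
carry_out:
  series:
    - [0.02, 0, 0, 0.1, -0.8, 0.1, 1]
    - [0.04, 0.001, 0.002, 0.2, -1.6, 0.2, 1]
    - [0.06, 0.002, 0.003, 0.3, -2.4, 0.3, 1]
    - [0.08, 0.003, 0.005, 0.33, -3, 0.3, 1]
    - [0.08, 0.003, 0.005, 0.33, -3, 0.3, 1]
    - [0.08, 0.003, 0.005, 0.33, -3, 0.3, 1]
    - [0.08, 0.003, 0.005, 0.33, -3, 0.3, 1]

```text
time_s: 14.67
tcp_pos: [0.4148, 0.1836, 0.2575]
ee_rot: [1.017, 1.954, -0.549]
wrist_force: [1.1, -0.5, 0.5]
opening: 0.0852
grip_force: 0.0
```

```bash
cat > m3.py <<'E'
from h import *
import pickle,sys
im7,s7=snap('wrist','w7'); pickle.dump(s7,open('s7.pkl','wb')); print(s7['tcp_pos'])
s6=pickle.load(open('s6.pkl','rb')); nx=np.cross(ey,A)
for nm,s in(('w6',s6),('w7',s7)):
    k=cam('wrist',s); g=cv2.cvtColor(cv2.imread(f'pics/{nm}.png'),cv2.COLOR_BGR2GRAY)
    aa=np.arange(-.098,-.130,-.0005); bb=np.arange(.034,.064,.0005)
    mp=np.array([[proj(k,C+a*A+b*ey+.02*nx) for b in bb] for a in aa],np.float32)
    r=cv2.remap(g,mp,None,cv2.INTER_LINEAR); print(nm)
    for a,row in zip(aa,r): print('%6.1f '%(a*1e3)+''.join('#' if v<60 else '+' if v<85 else '-' if v<125 else '.' for v in row))
E
python3 m3.py
```

```text
[0.4148226  0.18363865 0.25752833]
w6
 -98.0 ............................................................
 -98.5 ............................................................
 -99.0 ..........................-------------------...............
 -99.5 .........................-+#+######+##+#####+-..............
-100.0 .........................---++++++##++##++++--..............
-100.5 ...............................-------------................
-101.0 ............................................................
-101.5 ............................................................
-102.0 ............................................................
-102.5 ............................................................
-103.0 ............................................................
-103.5 ............................................................
-104.0 ..........................----------------..................
-104.5 .........................--+#####++++++++-..................
-105.0 .........................-+#++##+######++-..................
-105.5 ..........................---------
[... 6944 characters left out ...]
---.................
-125.0 ............................................................
-125.5 ............................................................
-126.0 ............................................................
-126.5 ............................................................
-127.0 ............................................................
-127.5 ............................................................
-128.0 ............................................................
-128.5 ........................-----+--------------................
-129.0 ........................--+###++++##++++##+-................
-129.5 .........................------------------.................
```

```bash
python3 -c "
from h import *
import pickle
nx=np.cross(ey,A); out=np.zeros((600,800,3),np.uint8)
for i,n in enumerate((5,6,7)):
    s=pickle.load(open(f's{n}.pkl','rb')); k=cam('wrist',s); g=cv2.imread(f'pics/w{n}.png')
    a0=-.094 if n==5 else -.102
    aa=a0-np.arange(600)*.00005 if n!=5 else a0-np.arange(600)*.00005; bb=.036+np.arange(264)*.0001
    mp=np.array([[proj(k,C+a*A+b*ey+.02*nx) for b in bb] for a in aa[::2]],np.float32)
    r=cv2.remap(g,mp,None,cv2.INTER_CUBIC); r=(255*(r/255.)**.5).astype(np.uint8)
    out[:300 if 0 else 600, i*266:i*266+264]=cv2.resize(r,(264,600))
cv2.imwrite('pics/r.png',out)"
```

```text
(no output)
```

View pics/r.png

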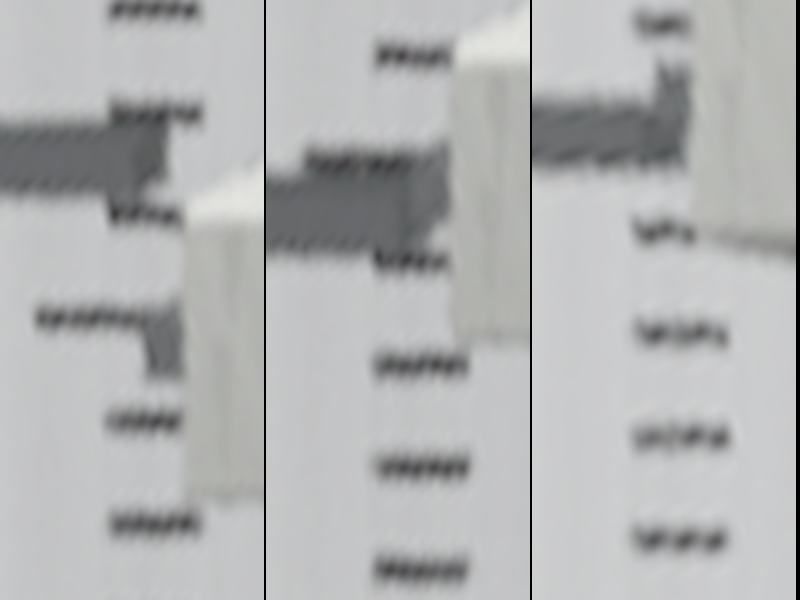

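Rectified (20 px/mm), from left to right:
- **Before:** slide at y≈158, clip at 341.
- **Now:** slide at 214, clip at about 183.
- **Square view:** slide at 133, clip at about 98.

All three say the slide is now about 1.5 mm too low, so I turn it back 67.5° counter-clockwise.

```bash
python3 -c "
from h import *
rel(knob(229.4,.11),RK)"
```

```text
shift [-0.4176 -0.1238  0.2328] turn(6deg) [-7.03 10.39 -4.18]
```

Request:
carry_out:
  series:
    - [-0.02, 0, -0.03, -0.6, 0.9, -0.4, 1]
    - [-0.05, 0, -0.05, -1.2, 1.8, -0.7, 1]
    - [-0.09, 0, -0.06, -1.8, 2.7, -1.1, 1]
    - [-0.13, 0, -0.06, -2.5, 3.6, -1.5, 1]
    - [-0.17, -0.02, -0.04, -3.1, 4.6, -1.9, 1]
    - [-0.21, -0.04, -0.01, -3.8, 5.6, -2.3, 1]
    - [-0.25, -0.06, 0.02, -4.4, 6.6, -2.6, 1]
    - [-0.28, -0.08, 0.05, -5.1, 7.5, -3, 1]

```text
time_s: 15.38
tcp_pos: [0.4504, 0.0306, 0.4519]
ee_rot: [0.652, 2.714, 0.207]
wrist_force: [1.8, 0.0, -0.5]
opening: 0.0854
grip_force: 0.0
```

```bash
python3 -c "
from h import *
rel(knob(229.4,.11),RK)"
```

```text
shift [-0.2193 -0.1846 -0.0037] turn(6deg) [-2.31  3.46 -1.37]
```

Request:
carry_out:
  series:
    - [-0.03, -0.025, -0.025, -0.8, 1.2, -0.5, 1]
    - [-0.06, -0.05, -0.035, -1.6, 2.3, -0.9, 1]
    - [-0.09, -0.075, -0.035, -2.31, 3.46, -1.37, 1]
    - [-0.12, -0.1, -0.03, -2.31, 3.46, -1.37, 1]
    - [-0.15, -0.125, -0.02, -2.31, 3.46, -1.37, 1]
    - [-0.18, -0.15, -0.01, -2.31, 3.46, -1.37, 1]
    - [-0.21, -0.177, -0.004, -2.31, 3.46, -1.37, 1]
    - [-0.219, -0.185, -0.004, -2.31, 3.46, -1.37, 1]

```text
time_s: 16.05
tcp_pos: [0.5567, -0.2385, 0.4755]
ee_rot: [0.389, 2.995, 0.655]
wrist_force: [0.3, -1.4, -1.0]
opening: 0.0852
grip_force: 0.0
```

Request:
carry_out:
  series:
    - [0, 0, 0, 0, 0, 0, 1]
    - [0, 0, 0, 0, 0, 0, 1]

```text
time_s: 16.22
tcp_pos: [0.5555, -0.2342, 0.4774]
ee_rot: [0.386, 2.994, 0.655]
wrist_force: [0.1, 0.9, -0.0]
opening: 0.0851
grip_force: 0.0
```

```bash
python3 -c "
from h import *
rel(knob(229.4),RK)"
```

```text
shift [-0.0007  0.0013  0.1081] turn(6deg) [-0.06 -0.   -0.05]
```

Request:
carry_out:
  series:
    - [-0.001, 0.001, 0.035, -0.06, 0, -0.05, 1]
    - [-0.001, 0.001, 0.07, -0.06, 0, -0.05, 1]
    - [-0.001, 0.001, 0.105, -0.06, 0, -0.05, 1]
    - [-0.001, 0.001, 0.106, -0.06, 0, -0.05, -1]
    - [-0.001, 0.001, 0.106, -0.06, 0, -0.05, -1]
    - [-0.001, 0.001, 0.106, -0.06, 0, -0.05, -1]
    - [-0.001, 0.001, 0.106, -0.06, 0, -0.05, -1]
    - [-0.001, 0.001, 0.106, -0.06, 0, -0.05, -1]

```text
time_s: 16.88
tcp_pos: [0.568, -0.19, 0.3825]
ee_rot: [0.374, 2.992, 0.662]
wrist_force: [0.1, -0.2, -0.2]
opening: 0.0255
grip_force: 0.0
```

Request:
carry_out:
  series:
    - [0, 0, 0, 0, 0, 0, -1]
    - [0, 0, 0, 0, 0, 0, -1]
    - [0, 0, 0, 0, 0, 0, -1]

```text
time_s: 17.13
tcp_pos: [0.5682, -0.1905, 0.3824]
ee_rot: [0.375, 2.991, 0.66]
wrist_force: [-0.4, -7.0, 6.9]
opening: 0.0174
grip_force: 58.3
```

Request:
carry_out:
  series:
    - [-0.006, 0.0065, 0, 0, 0, 0, -1]
    - [-0.0108, 0.0138, 0, 0, 0, 0, -1]
    - [-0.0141, 0.0219, 0, 0, 0, 0, -1]
    - [-0.0156, 0.0307, 0, 0, 0, 0, -1]
    - [-0.0154, 0.0396, 0, 0, 0, 0, -1]
    - [-0.0135, 0.0482, 0, 0, 0, 0, -1]
    - [-0.0135, 0.0482, 0, 0, 0, 0, -1]
    - [-0.0135, 0.0482, 0, 0, 0, 0, -1]

```text
time_s: 17.8
tcp_pos: [0.591, -0.1505, 0.403]
ee_rot: [0.375, 2.994, 0.662]
wrist_force: [-13.1, -2.7, 14.2]
opening: 0.0174
grip_force: 59.3
```

```bash
python3 -c "
from h import *
rel(knob(161.9),RK); print(state()['opening'])"
```

```text
shift [-0.0006 -0.0012  0.0027] turn(6deg) [-0.01 -0.02  0.01]
0.0174252047038024
```

Request:
carry_out:
  series:
    - [0, 0, 0, 0, 0, 0, 1]
    - [0, 0, 0, 0, 0, 0, 1]
    - [0, 0, 0, 0, 0, 0, 1]
    - [0, 0, -0.04, 0, 0, 0, 1]
    - [0, 0, -0.08, 0, 0, 0, 1]
    - [0.03, 0, -0.11, 0, 0, 0, 1]
    - [0.07, 0, -0.11, 0, 0, 0, 1]
    - [0.11, 0.01, -0.11, 0.7, -1, 0.4, 1]

```text
time_s: 18.47
tcp_pos: [0.4806, -0.164, 0.5038]
ee_rot: [0.448, 2.941, 0.551]
wrist_force: [1.1, -0.0, -0.1]
opening: 0.0855
grip_force: 0.0
```

```bash
python3 -c "
from h import *
import pickle; s=pickle.load(open('s7.pkl','rb'))
rel(s['tcp_pos'],R.from_rotvec(s['ee_rot']).as_matrix())"
```

```text
shift [0.184  0.2008 0.3341] turn(6deg) [ 6.46 -9.63  3.88]
```

Request:
carry_out:
  series:
    - [0.03, 0.02, 0, 0.7, -1, 0.4, 1]
    - [0.05, 0.05, 0.01, 1.3, -2, 0.8, 1]
    - [0.07, 0.08, 0.03, 2, -3, 1.2, 1]
    - [0.09, 0.11, 0.06, 2.7, -4, 1.6, 1]
    - [0.11, 0.14, 0.09, 3.3, -5, 2, 1]
    - [0.13, 0.165, 0.12, 4, -6, 2.4, 1]
    - [0.15, 0.18, 0.155, 4.7, -7, 2.8, 1]
    - [0.165, 0.19, 0.19, 5.3, -7.9, 3.2, 1]

```text
time_s: 19.13
tcp_pos: [0.4104, 0.1032, 0.4087]
ee_rot: [0.915, 2.241, -0.304]
wrist_force: [2.1, -0.9, -0.2]
opening: 0.0852
grip_force: 0.0
```

```bash
python3 -c "
from h import *
import pickle; s=pickle.load(open('s7.pkl','rb'))
rel(s['tcp_pos'],R.from_rotvec(s['ee_rot']).as_matrix())"
```

```text
shift [0.1422 0.0552 0.0779] turn(6deg) [ 1.71 -2.41  0.95]
```

Request:
carry_out:
  series:
    - [0.035, 0.014, 0.019, 0.6, -0.8, 0.3, 1]
    - [0.07, 0.028, 0.038, 1.1, -1.6, 0.6, 1]
    - [0.105, 0.042, 0.057, 1.71, -2.41, 0.95, 1]
    - [0.14, 0.055, 0.078, 1.71, -2.41, 0.95, 1]
    - [0.142, 0.055, 0.078, 1.71, -2.41, 0.95, 1]
    - [0.142, 0.055, 0.078, 1.71, -2.41, 0.95, 1]
    - [0.142, 0.055, 0.078, 1.71, -2.41, 0.95, 1]

```text
time_s: 19.72
tcp_pos: [0.4146, 0.1822, 0.2571]
ee_rot: [1.015, 1.964, -0.552]
wrist_force: [0.1, -0.2, 0.5]
opening: 0.085
grip_force: 0.0
```

```bash
cat > m4.py <<'E'
from h import *
import pickle,sys
im,s=snap('wrist','w8'); pickle.dump(s,open('s8.pkl','wb')); nx=np.cross(ey,A)
k=cam('wrist',s); g=cv2.cvtColor(cv2.imread('pics/w8.png'),cv2.COLOR_BGR2GRAY)
aa=np.arange(-.100,-.118,-.0003); bb=np.arange(.034,.058,.0004)
mp=np.array([[proj(k,C+a*A+b*ey+.02*nx) for b in bb] for a in aa],np.float32)
r=cv2.remap(g,mp,None,cv2.INTER_CUBIC)
for a,row in zip(aa,r): print('%6.1f '%(a*1e3)+''.join('#' if v<35 else '+' if v<50 else '-' if v<85 else ',' if v<125 else '.' for v in row))
E
python3 m4.py
```

```text
-100.0 ............................................................
-100.3 ............................................................
-100.6 ............................................................
-100.9 ........................................................,,..
-101.2 ............................................................
-101.5 ............................................................
-101.8 ............................................................
-102.1 ............................................................
-102.4 ........................................,...................
-102.7 ..............................,,,,,,-,,,,,,,,...............
-103.0 ..............................,-----+------,,,..............
-103.3 ..............................,-#++++--------,..............
-103.6 ..............................,-+----,,,-,,--,,.............
-103.9 ...............................,,,,,..,,,,,,,,..............
-104.2 ............................................................
-104.5 ............................................................
-104.8 .....
[... 2279 characters left out ...]
....................
-115.0 ............................................................
-115.3 ............................................................
-115.6 ............................................................
-115.9 ............................................................
-116.2 ............................................................
-116.5 ............................................................
-116.8 ............................................................
-117.1 ............................................................
-117.4 ............................................................
-117.7 ............................................................
```

The pointers now span the same rows (-105.2 to -108.6), so they are level. Next I measure the bar from above with two wrist views.

```bash
python3 -c "
from h import *
rel([.615,.06,.42],RD(np.radians(165.6)))"
```

```text
shift [-0.2543  0.093   0.0891] turn(6deg) [-3.35  8.98 -6.16]
```

Request:
carry_out:
  series:
    - [-0.04, 0, -0.02, -0.4, 1, -0.7, 1]
    - [-0.08, 0.01, -0.03, -0.8, 2, -1.4, 1]
    - [-0.12, 0.02, -0.03, -1.2, 3, -2.1, 1]
    - [-0.16, 0.03, -0.01, -1.6, 4, -2.8, 1]
    - [-0.2, 0.05, 0.02, -2, 5, -3.5, 1]
    - [-0.23, 0.07, 0.05, -2.3, 6, -4.2, 1]
    - [-0.25, 0.09, 0.08, -2.6, 7, -4.8, 1]
    - [-0.254, 0.093, 0.089, -3, 8, -5.5, 1]

```text
time_s: 20.43
tcp_pos: [0.6156, 0.0578, 0.4227]
ee_rot: [0.527, 2.945, -0.108]
wrist_force: [-0.2, 0.1, 0.7]
opening: 0.0853
grip_force: 0.0
```

```bash
python3 -c "
from h import *
rel([.615,.06,.42],RD(np.radians(165.6)))"
```

```text
shift [0.0017 0.002  0.0024] turn(6deg) [-0.5   1.49 -0.98]
```

Request:
carry_out:
  series:
    - [0.002, 0.002, 0.002, -0.5, 1.49, -0.98, 1]
    - [0.002, 0.002, 0.002, -0.5, 1.49, -0.98, 1]
    - [0.002, 0.002, 0.002, -0.5, 1.49, -0.98, 1]
    - [0.002, 0.002, 0.002, -0.5, 1.49, -0.98, 1]

```text
time_s: 20.77
tcp_pos: [0.6137, 0.062, 0.4173]
ee_rot: [-0.399, -3.116, 0.009]
wrist_force: [-0.3, -0.3, -0.2]
opening: 0.0852
grip_force: 0.0
```

```bash
python3 -c "
from h import *
import pickle
im,s=snap('wrist','b1'); pickle.dump(s,open('b1.pkl','wb'))
k=cam('wrist',s); B=np.array([.615,.1014,.0945]); e=np.array([np.cos(np.radians(166)),np.sin(np.radians(166)),0])
print(s['tcp_pos'],[proj(k,B+t*e) for t in (-.09,0,.09)])
u=proj(k,B); 
for t in (-.05,0,.05):
  u,v=proj(k,B+t*e); print(t,u,v); print(im[int(round(v)),int(u)-26:int(u)+27].tolist() if t==0 else im[int(round(v)),int(u)-26:int(u)+27].mean(1).astype(int).tolist())
g=im[:,:,:].mean(2); print(g[:,320].astype(int)[::20])
"
```

```text
[0.61370723 0.06204825 0.41730711] [(np.float64(362.2265931364427), np.float64(307.7520336194964)), (np.float64(364.55835494801846), np.float64(213.0267300744067)), (np.float64(367.2921583005014), np.float64(101.96892343611378))]
-0.05 363.21916611161555 267.42982922574515
[113, 115, 114, 115, 114, 114, 113, 114, 113, 113, 114, 112, 113, 164, 123, 114, 112, 147, 174, 193, 209, 226, 237, 245, 237, 228, 224, 214, 202, 187, 161, 127, 112, 112, 112, 113, 113, 113, 113, 113, 112, 110, 111, 111, 112, 113, 113, 112, 160, 120, 186, 194, 194]
0 364.55835494801846 213.0267300744067
[[198, 210, 210], [198, 209, 210], [198, 209, 210], [199, 211, 210], [199, 213, 210], [199, 213, 210], [200, 214, 211], [199, 212, 212], [198, 211, 211], [199, 212, 210], [199, 211, 212], [199, 211, 212], [198, 213, 212], [199, 212, 211], [199, 212, 212], [199, 211, 210], [199, 212, 211], [150, 153, 149], [161, 163, 157], [184, 186, 179], [200, 203, 196], [216, 219, 212], [232, 233, 229], [243, 244, 240], [248, 248, 246], [238, 239, 235], [230, 232, 227], [226, 227, 220], [215, 218, 212], [204, 205, 199], [189, 190, 185], [164, 166, 161], [125, 127, 123], [112, 118, 118], [112, 119, 120], [111, 118, 118], [111, 119, 118], [110, 119, 118], [110, 118, 117], [110, 118, 118], [111, 118, 118], [111, 120, 121], [111, 120, 121], [111, 120, 119], [112, 120, 120], [111, 119, 119], [112, 120, 120], [186, 198, 199], [194, 206, 207], [194, 206, 207], [195, 207, 207], [194, 207, 207], [194, 207, 207]]
0.05 366.0210892275305 153.60473081841934
[202, 201, 201, 202, 202, 203, 204, 203, 204, 204, 203, 168, 123, 117, 116, 117, 94, 78, 84, 96, 105, 112, 117, 123, 130, 135, 138, 139, 136, 131, 130, 123, 113, 109, 116, 118, 119, 118, 119, 118, 119, 119, 118, 119, 119, 119, 119, 119, 120, 119, 120, 119, 120]
[ 90  87  93  89 176 198 196 199 200 206 200 203 206 202 203  95 228  97
  93  95  18  17  18  16]
```

Request:
carry_out:
  series:
    - [0, 0.03, 0, 0, 0, 0, 1]
    - [0, 0.06, 0, 0, 0, 0, 1]
    - [0, 0.08, 0, 0, 0, 0, 1]
    - [0, 0.08, 0, 0, 0, 0, 1]
    - [0, 0.08, 0, 0, 0, 0, 1]

```text
time_s: 21.23
tcp_pos: [0.633, 0.1417, 0.4163]
ee_rot: [-0.393, -3.115, 0.008]
wrist_force: [0.2, -0.2, -0.2]
opening: 0.0852
grip_force: 0.0
```

```bash
python3 -c "
from h import *
import pickle
im,s=snap('wrist','b2'); pickle.dump(s,open('b2.pkl','wb'))
k=cam('wrist',s); B=np.array([.615,.1014,.0945]); e=np.array([np.cos(np.radians(166)),np.sin(np.radians(166)),0])
for t in (-.05,0,.05):
  u,v=proj(k,B+t*e); print(t,u,v); print(im[int(round(v)),int(u)-26:int(u)+27].mean(1).astype(int).tolist())
"
```

```text
-0.05 272.3244351529378 269.3628241392244
[114, 116, 116, 117, 117, 117, 117, 117, 116, 117, 117, 117, 117, 116, 116, 116, 116, 111, 166, 198, 215, 225, 238, 243, 242, 233, 224, 218, 205, 188, 165, 142, 110, 105, 116, 118, 118, 117, 118, 117, 117, 117, 117, 116, 116, 116, 116, 117, 116, 115, 115, 114, 114]
0 269.8835443701386 215.01788324058253
[119, 201, 210, 211, 211, 213, 213, 213, 212, 212, 211, 212, 212, 212, 213, 213, 213, 212, 197, 180, 201, 216, 226, 240, 245, 246, 238, 227, 221, 210, 193, 175, 153, 120, 121, 206, 214, 214, 214, 214, 213, 212, 212, 212, 214, 215, 215, 216, 213, 212, 211, 211, 211]
0.05 267.21868967634936 155.686522797095
[168, 200, 205, 205, 206, 207, 207, 207, 207, 208, 206, 207, 209, 209, 210, 210, 210, 209, 174, 185, 205, 218, 227, 238, 242, 243, 235, 227, 219, 208, 195, 178, 156, 127, 102, 200, 210, 209, 208, 208, 207, 208, 209, 211, 211, 211, 211, 211, 210, 212, 213, 214, 214]
```

The bar is within 2 px of prediction; corrected, its middle is about (0.615, 0.100, 0.093). Now to the saddle, passing high over the wheel.

```bash
python3 -c "
from h import *
rel([.60,.05,.51],RD(np.radians(155))); rel([.52,-.18,.51],RD(np.radians(120)))"
```

```text
shift [ 0.0095 -0.0967 -0.0932] turn(6deg) [-0.05 -0.01  1.76]
shift [ 0.0297 -0.3394 -0.0918] turn(6deg) [-0.05  0.01  7.6 ]
```

Request:
carry_out:
  series:
    - [0, -0.01, -0.04, 0, 0, 0.8, 1]
    - [0.005, -0.03, -0.075, 0, 0, 1.6, 1]
    - [0.0095, -0.06, -0.093, 0, 0, 2.4, 1]
    - [0.011, -0.1, -0.093, 0, 0, 3.3, 1]
    - [0.015, -0.14, -0.093, 0, 0, 4.2, 1]
    - [0.018, -0.18, -0.093, 0, 0, 5.1, 1]
    - [0.02, -0.22, -0.093, 0, 0, 6, 1]
    - [0.023, -0.26, -0.093, 0, 0, 7, 1]

```text
time_s: 21.95
tcp_pos: [0.5451, -0.1071, 0.5105]
ee_rot: [-1.493, -2.764, 0.01]
wrist_force: [0.7, -0.7, -0.1]
opening: 0.0852
grip_force: 0.0
```

```bash
python3 -c "
from h import *
rel([.4745,-.33,.40],RD(np.radians(90)))"
```

```text
shift [-0.1474 -0.1805  0.112 ] turn(6deg) [-0.05  0.04  5.54]
```

Request:
carry_out:
  series:
    - [-0.024, -0.03, 0, 0, 0, 1.1, 1]
    - [-0.049, -0.06, 0, 0, 0, 2.2, 1]
    - [-0.074, -0.09, 0, 0, 0, 3.3, 1]
    - [-0.098, -0.12, 0.02, 0, 0, 4.4, 1]
    - [-0.12, -0.147, 0.05, 0, 0, 5.5, 1]
    - [-0.14, -0.17, 0.08, 0, 0, 5.54, 1]
    - [-0.147, -0.18, 0.112, -0.05, 0, 5.54, 1]
    - [-0.147, -0.18, 0.112, -0.05, 0, 5.54, 1]

```text
time_s: 22.62
tcp_pos: [0.4746, -0.3298, 0.3932]
ee_rot: [-2.217, -2.219, 0.005]
wrist_force: [-1.0, 0.1, -1.1]
opening: 0.0855
grip_force: 0.0
```

Request:
carry_out:
  series:
    - [0, 0, 0, 0, 0, 0, 1]
    - [0, 0, 0, 0, 0, 0, 1]

```text
time_s: 22.78
tcp_pos: [0.4774, -0.3273, 0.4007]
ee_rot: [2.214, 2.224, -0.004]
wrist_force: [0.5, 0.3, -0.4]
opening: 0.0855
grip_force: 0.0
```

```bash
cat > m5.py <<'E'
from h import *
import pickle
im,s=snap('wrist','d1'); pickle.dump(s,open('d1.pkl','wb')); k=cam('wrist',s); print(s['tcp_pos'])
hsv=cv2.cvtColor(im,cv2.COLOR_RGB2HSV); S0=np.array([.4745,-.3375,0])
print('pred top/foot',proj(k,S0+[0,0,.066]),proj(k,S0+[0,0,.096]))
m=((hsv[:,:,1]<40)&(hsv[:,:,2]>140)).astype(np.uint8)
n,l,st,ce=cv2.connectedComponentsWithStats(m)
for i in range(1,n):
    if st[i,4]>150: print('bright',st[i],ce[i].round(1))
b=((hsv[:,:,2]<45)).astype(np.uint8); b[380:]=0
n,l,st,ce=cv2.connectedComponentsWithStats(b)
for i in range(1,n):
    if st[i,4]>150: print('dark',st[i],ce[i].round(1), cv2.minAreaRect(np.argwhere(l==i)[:,::-1].astype(np.int32)))
u,v=map(int,proj(k,S0+[0,0,.08])); y0,x0=max(v-75,0),max(u-75,0)
c=im[y0:y0+150:4,x0:x0+150:2]; h=hsv[y0:y0+150:4,x0:x0+150:2]; print('win',x0,y0)
for r in h: print(''.join('#' if q[2]<45 else 'P' if q[1]>70 and q[2]>90 else 'W' if q[2]>170 else 'w' if q[2]>120 else '.' for q in r))
E
python3 m5.py
```

```text
[ 0.47736732 -0.32731289  0.40074953]
pred top/foot (np.float64(315.81770804073193), np.float64(230.51740735980715)) (np.float64(315.4657953181338), np.float64(239.4594825684504))
bright [336 105  42  49 532] [360.8 140.1]
bright [ 295  202   43   56 1566] [317.1 227.9]
bright [399 208  53  38 372] [411.9 233.6]
bright [ 177  265   90   82 1803] [229.9 299. ]
dark [349  95  18  49 697] [357.5 119.3] ((357.4241638183594, 119.08966064453125), (47.91724395751953, 14.948187828063965), 85.2363510131836)
dark [479 128  71 105 834] [495.6 172.3] ((506.482421875, 171.31004333496094), (45.48649978637695, 112.53887176513672), 22.463211059570312)
dark [408 220  50  18 415] [428.8 226. ] ((432.45526123046875, 228.28404235839844), (15.22030258178711, 49.02933883666992), 86.42366790771484)
dark [  13  289  206   91 7665] [139.6 352.4] ((125.64266204833984, 366.0311279296875), (82.7186508178711, 219.24693298339844), 68.62937927246094)
dark [ 422  289  207   91 7710] [501.  352.8] ((514.2971801757812, 366.0976257324219), (221.116943359375, 82.68465423583984), 21.425294876098633)
dark [341 310  27  4
[... 2320 characters left out ...]
.w..............
WWWWW.......w....w.w.wwwww..w...w..w....w.............PPP...ww.............
WWWWWWWw.........w.w..w.w...ww..ww.w...ww.............PPPP.................
.wwWWWWWW........w.w..w.w.w.w...w..w....w..............PPPP................
.ww.wWWWWWw......w....w.w...w...ww.w...ww.PPP..........PPPPP...............
..w..wWWWWWW.....w...ww.w.w.w...w..w....w.PPPP.........PPPPPP..............
..w..w.WWWWWw....w...ww.w...w...w..w....w.PPPPPP........PPPPPP.............
..w..w..WWWWW....w..w.w.w...w...ww........PPPPPPP....PPPPPPPPPP............
..w..ww.wWWWWw...w..w.w.w...w...ww.w..w...PPPPPPPPPPPPPPPPPPPPPP...........
.....w...WWWWW...w..w.w.w.w.w....w.......wP.PPPPPPPPPPPPPPPPPPPPP..........
```

```bash
python3 -c "
from h import *
import pickle
s=pickle.load(open('d1.pkl','rb'));k=cam('wrist',s); im=cv2.imread('pics/d1.png'); g=im.min(2)
Ls=[];Rs=[]
for v in range(212,252):
    x=np.where(g[v,285:345]>165)[0]+285; Ls.append((x[0],v)); Rs.append((x[-1],v))
for q in (Ls,Rs):
    q=np.array(q,float); a=np.polyfit(q[:,1],q[:,0],1); r=q[:,0]-np.polyval(a,q[:,1]); kk=abs(r)<1.5; a=np.polyfit(q[kk,1],q[kk,0],1)
    A1=plane(k,np.polyval(a,212),212,.066);A2=plane(k,np.polyval(a,252),252,.066); d=A1-A2; print(a,A1.round(4),A2.round(4),'yaw',np.degrees(np.arctan2(d[1],d[0])))
print('tab',plane(k,317,238,.096))
for t in (85.,86,87): pass
rel(np.append(plane(k,317,238,.096)[:2],.081+.155+.06),RD(np.radians(94)))"
```

```text
[8.30206379e-02 2.78505722e+02] [ 0.4567 -0.3204  0.066 ] [ 0.4593 -0.3582  0.066 ] yaw 93.9052189496255
[5.68480300e-02 3.22639681e+02] [ 0.4915 -0.3202  0.066 ] [ 0.4942 -0.358   0.066 ] yaw 94.14759640127184
tab [ 0.47577017 -0.33623622  0.096     ]
shift [-0.0086 -0.0023  0.1052] turn(6deg) [ 0.02  0.05 -0.61]
```

Request:
carry_out:
  series:
    - [-0.009, -0.002, 0.035, 0, 0, -0.61, 1]
    - [-0.009, -0.002, 0.07, 0, 0, -0.61, 1]
    - [-0.009, -0.002, 0.105, 0, 0, -0.61, 1]
    - [-0.009, -0.002, 0.13, 0, 0, -0.61, 1]
    - [-0.009, -0.002, 0.13, 0, 0, -0.61, 1]

```text
time_s: 23.25
tcp_pos: [0.4756, -0.3356, 0.2664]
ee_rot: [-2.14, -2.297, 0.004]
wrist_force: [-0.5, 0.8, -1.2]
opening: 0.0852
grip_force: 0.0
```

```bash
python3 -c "
from h import *
rel([.4755,-.336,.244],RD(np.radians(94)))"
```

```text
shift [-0.0004 -0.      0.0224] turn(6deg) [-0.03  0.    0.01]
```

Request:
carry_out:
  series:
    - [0, 0, 0.015, 0, 0, 0, 1]
    - [0, 0, 0.022, 0, 0, 0, 1]
    - [0, 0, 0.022, 0, 0, 0, 0]
    - [0, 0, 0.022, 0, 0, 0, -1]
    - [0, 0, 0.022, 0, 0, 0, -1]
    - [0, 0, 0.022, 0, 0, 0, -1]
    - [0, 0, 0.022, 0, 0, 0, -1]
    - [0, 0, 0.022, 0, 0, 0, -1]

```text
time_s: 23.92
tcp_pos: [0.4758, -0.337, 0.2474]
ee_rot: [2.142, 2.296, -0.004]
wrist_force: [0.5, 0.6, -0.4]
opening: 0.012
grip_force: 0.0
```

Request:
carry_out:
  series:
    - [0, 0, 0, 0, 0, 0, -1]
    - [0, 0, 0, 0, 0, 0, -1]
    - [0, 0, 0, 0, 0, 0, -1]
    - [0, 0, 0, 0, 0, 0, -1]

```text
time_s: 24.25
tcp_pos: [0.4756, -0.337, 0.2475]
ee_rot: [2.142, 2.296, -0.004]
wrist_force: [-2.7, 0.6, 6.4]
opening: 0.0086
grip_force: 59.0
```

Gripped (59 N). I lift it and go around the wheel on the robot side.

Request:
carry_out:
  series:
    - [0, 0, -0.03, 0, 0, 0, -1]
    - [0, 0, -0.07, 0, 0, 0, -1]
    - [0.01, -0.01, -0.11, 0, 0, 0, -1]
    - [0.04, -0.02, -0.15, 0, 0, -0.5, -1]
    - [0.075, -0.03, -0.185, 0, 0, -1.2, -1]
    - [0.11, -0.04, -0.2, 0, 0, -2, -1]
    - [0.145, -0.052, -0.2, 0, 0, -2.9, -1]
    - [0.18, -0.06, -0.2, 0, 0, -3.8, -1]

```text
time_s: 24.92
tcp_pos: [0.4035, -0.1631, 0.4479]
ee_rot: [1.64, 2.676, -0.004]
wrist_force: [1.4, 0.9, -4.1]
opening: 0.0087
grip_force: 59.4
```

```bash
python3 -c "
from h import *
rel([.40,.08,.44],RD(np.radians(150))); print(state()['opening'],state()['grip_force'])"
```

```text
shift [0.2183 0.1071 0.0069] turn(6deg) [-0.02  0.04 -5.5 ]
0.008698421511922749 59.41743493080139
```

Request:
carry_out:
  series:
    - [0.03, 0.015, 0, 0, 0, -0.8, -1]
    - [0.065, 0.032, 0, 0, 0, -1.6, -1]
    - [0.1, 0.049, 0, 0, 0, -2.4, -1]
    - [0.135, 0.066, 0, 0, 0, -3.2, -1]
    - [0.165, 0.081, 0, 0, 0, -4, -1]
    - [0.19, 0.093, 0, 0, 0, -4.8, -1]
    - [0.21, 0.103, 0.005, 0, 0, -5.5, -1]
    - [0.218, 0.107, 0.007, 0, 0, -5.5, -1]

```text
time_s: 25.58
tcp_pos: [0.4013, 0.0808, 0.4385]
ee_rot: [-0.809, -3.035, 0.004]
wrist_force: [0.1, -0.5, -2.1]
opening: 0.0089
grip_force: 59.4
```

```bash
python3 -c "
from h import *
rel([.6147,.10,.40],RD(np.radians(166))); print(state()['opening'],state()['grip_force'])"
```

```text
shift [-0.1755  0.123   0.0383] turn(6deg) [-0.02 -0.   -2.64]
0.008852244302255176 59.43345665931702
```

Request:
carry_out:
  series:
    - [-0.025, 0.018, 0.005, 0, 0, -0.5, -1]
    - [-0.055, 0.038, 0.01, 0, 0, -1, -1]
    - [-0.085, 0.06, 0.015, 0, 0, -1.5, -1]
    - [-0.115, 0.081, 0.02, 0, 0, -2, -1]
    - [-0.145, 0.102, 0.025, 0, 0, -2.64, -1]
    - [-0.165, 0.116, 0.035, 0, 0, -2.64, -1]
    - [-0.175, 0.123, 0.038, 0, 0, -2.64, -1]
    - [-0.175, 0.123, 0.038, 0, 0, -2.64, -1]

```text
time_s: 26.25
tcp_pos: [0.6171, 0.0961, 0.3983]
ee_rot: [-0.396, -3.114, 0.005]
wrist_force: [-0.0, -0.2, -3.2]
opening: 0.0092
grip_force: 59.4
```

```bash
python3 -c "
from h import *
import pickle
im,s=snap('wrist','e1'); k=cam('wrist',s)
rel([.6147,.10,.39],RD(np.radians(166))); print(s['tcp_pos'])
B=np.array([.6147,.1,.093]); e=np.array([np.cos(np.radians(166)),np.sin(np.radians(166)),0])
for t in (.05,.075):
  u,v=proj(k,B+t*e); print(t,u,v); print(im[int(round(v)),int(u)-20:int(u)+21].mean(1).astype(int).tolist())
"
```

```text
shift [0.002  0.0035 0.0093] turn(6deg) [-0.03 -0.02 -0.08]
[0.61710736 0.09605511 0.39829717]
0.05 322.9011420622234 162.3095741502715
[227, 226, 226, 226, 225, 225, 225, 226, 226, 227, 227, 226, 227, 195, 183, 204, 222, 231, 237, 246, 252, 250, 247, 243, 237, 233, 226, 214, 196, 169, 132, 218, 227, 227, 227, 228, 228, 228, 229, 229, 228]
0.075 322.69820418160793 128.90383306883183
[223, 223, 223, 224, 224, 224, 223, 223, 223, 223, 223, 223, 223, 174, 179, 203, 220, 230, 236, 243, 249, 248, 246, 242, 238, 233, 227, 218, 200, 177, 145, 162, 223, 226, 226, 225, 225, 225, 225, 227, 156]
```

Request:
carry_out:
  series:
    - [0.002, 0.004, 0.01, 0, 0, -0.08, -1]
    - [0.002, 0.0045, 0.025, 0, 0, -0.08, -1]
    - [0.002, 0.0045, 0.04, 0, 0, -0.08, -1]
    - [0.002, 0.0045, 0.04, 0, 0, -0.08, -1]
    - [0.002, 0.0045, 0.04, 0, 0, -0.08, -1]

```text
time_s: 26.72
tcp_pos: [0.6133, 0.1011, 0.3611]
ee_rot: [-0.381, -3.117, 0.005]
wrist_force: [-0.2, 0.5, -1.9]
opening: 0.0088
grip_force: 59.3
```

```bash
python3 -c "
from h import *
im,s=snap('wrist','e2'); k=cam('wrist',s)
rel([.6149,.1008,.30],RD(np.radians(166))); print(s['tcp_pos'],s['wrist_force'])
B=np.array([.6149,.1008,.093]); e=np.array([np.cos(np.radians(166)),np.sin(np.radians(166)),0])
for t in (.05,.07):
  u,v=proj(k,B+t*e); print(t,u,v); print(im[int(round(v)),int(u)-20:int(u)+21].mean(1).astype(int).tolist())
# saddle silhouette rows
T=s['tcp_pos']
for h in (.066,.0):
  for sx in (-.018,.018):
    u,v=proj(k,T+np.array([0,0,-.2475+h])+.025*e+sx*np.array([np.cos(np.radians(76)),np.sin(np.radians(76)),0])); print('sad',h,sx,round(u,1),round(v,1))
u,v=proj(k,T+np.array([0,0,-.2475+.045])+.025*e); v=int(v); print(v,im[v,270:370].mean(1).astype(int).tolist())
"
```

```text
shift [-0.0013  0.0001  0.0618] turn(6deg) [-0.03  0.01  0.01]
[0.61329206 0.10110255 0.36111828] [-0.23401157  0.46827811 -1.8505052 ]
0.05 319.05025318235846 171.62958035340603
[223, 224, 224, 224, 224, 224, 224, 224, 223, 224, 177, 180, 200, 217, 228, 235, 240, 248, 252, 250, 247, 243, 239, 234, 230, 224, 210, 194, 172, 142, 165, 221, 226, 226, 226, 226, 226, 226, 227, 227, 155]
0.07 319.06696482758935 141.19024930829858
[223, 223, 222, 223, 222, 222, 222, 221, 222, 222, 189, 178, 197, 214, 226, 232, 237, 244, 250, 249, 247, 243, 240, 235, 231, 225, 216, 202, 183, 160, 127, 181, 221, 224, 224, 224, 223, 224, 224, 223, 223]
sad 0.066 -0.018 278.2 238.0
sad 0.066 0.018 357.2 238.1
sad 0.0 -0.018 290.7 211.0
sad 0.0 0.018 346.7 211.1
227 [134, 134, 132, 133, 132, 132, 133, 219, 226, 226, 226, 226, 226, 226, 226, 226, 136, 85, 82, 81, 83, 83, 82, 83, 84, 86, 88, 90, 91, 91, 92, 218, 227, 227, 227, 227, 228, 227, 227, 146, 101, 108, 118, 128, 134, 138, 143, 146, 150, 154, 160, 159, 158, 155, 149, 143, 137, 126, 167, 225, 230, 229, 229, 228, 227, 227, 227, 226, 122, 76, 73, 73, 76, 79, 82, 82, 82, 81, 82, 81, 83, 83, 85, 123, 221, 228, 228, 227, 225, 224, 224, 224, 224, 224, 223, 223, 223, 221, 199, 169]
```

The bar sits in the middle of the saddle's gap: cheeks' inner edges at u=301 and 338, bar centre at about 318.5. Lowering it.

Request:
carry_out:
  series:
    - [-0.001, 0, 0.015, 0, 0, 0, -1]
    - [-0.001, 0, 0.03, 0, 0, 0, -1]
    - [-0.001, 0, 0.045, 0, 0, 0, -1]
    - [-0.001, 0, 0.058, 0, 0, 0, -1]
    - [-0.001, 0, 0.064, 0, 0, 0, -1]
    - [-0.001, 0, 0.064, 0, 0, 0, -1]

```text
time_s: 27.27
tcp_pos: [0.6149, 0.1009, 0.2966]
ee_rot: [-0.381, -3.118, 0.004]
wrist_force: [-0.2, 0.7, -1.9]
opening: 0.0088
grip_force: 59.4
```

Request:
carry_out:
  series:
    - [0, 0, 0.0015, 0, 0, 0, -1]
    - [0, 0, 0.003, 0, 0, 0, -1]
    - [0, 0, 0.0045, 0, 0, 0, -1]
    - [0, 0, 0.0045, 0, 0, 0, -1]

```text
time_s: 27.6
tcp_pos: [0.6152, 0.101, 0.2925]
ee_rot: [0.38, 3.118, -0.004]
wrist_force: [0.5, 0.3, -3.4]
opening: 0.0089
grip_force: 59.4
```

Request:
carry_out:
  series:
    - [0, 0, 0.001, 0, 0, 0, -1]
    - [0, 0, 0.002, 0, 0, 0, -1]
    - [0, 0, 0.003, 0, 0, 0, -1]
    - [0, 0, 0.003, 0, 0, 0, -1]

```text
time_s: 27.93
tcp_pos: [0.615, 0.101, 0.2889]
ee_rot: [-0.38, -3.118, 0.004]
wrist_force: [1.0, -0.1, -3.2]
opening: 0.0083
grip_force: 59.4
```

Request:
carry_out:
  series:
    - [0, 0, 0.0007, 0, 0, 0, -1]
    - [0, 0, 0.0014, 0, 0, 0, -1]
    - [0, 0, 0.002, 0, 0, 0, -1]
    - [0, 0, 0.002, 0, 0, 0, -1]

```text
time_s: 28.27
tcp_pos: [0.6151, 0.101, 0.287]
ee_rot: [-0.38, -3.118, 0.004]
wrist_force: [-1.0, 0.1, -3.1]
opening: 0.0087
grip_force: 59.4
```

Request:
carry_out:
  series:
    - [0, 0, 0.0007, 0, 0, 0, -1]
    - [0, 0, 0.0014, 0, 0, 0, -1]
    - [0, 0, 0.002, 0, 0, 0, -1]
    - [0, 0, 0.002, 0, 0, 0, -1]

```text
time_s: 28.6
tcp_pos: [0.6151, 0.101, 0.285]
ee_rot: [-0.38, -3.118, 0.004]
wrist_force: [0.2, -0.3, -3.0]
opening: 0.0087
grip_force: 59.4
```

Request:
carry_out:
  series:
    - [0, 0, 0.0005, 0, 0, 0, -1]
    - [0, 0, 0.001, 0, 0, 0, -1]
    - [0, 0, 0.001, 0, 0, 0, -1]

```text
time_s: 28.85
tcp_pos: [0.6151, 0.101, 0.2844]
ee_rot: [0.38, 3.118, -0.004]
wrist_force: [-0.3, 0.2, 0.9]
opening: 0.0085
grip_force: 60.1
```

Contact: the vertical force went from -3 to +0.9 N, so the bar carries the weight. Release and rise.

Request:
carry_out:
  series:
    - [0, 0, 0, 0, 0, 0, -0.5]
    - [0, 0, 0, 0, 0, 0, 0]
    - [0, 0, 0, 0, 0, 0, 0.3]
    - [0, 0, 0, 0, 0, 0, 0.3]
    - [0, 0, 0, 0, 0, 0, 0.3]
    - [0, 0, 0, 0, 0, 0, 0.3]

```text
time_s: 29.35
tcp_pos: [0.6151, 0.1009, 0.2841]
ee_rot: [-0.38, -3.118, 0.004]
wrist_force: [0.3, 0.4, 0.4]
opening: 0.0553
grip_force: 0.0
```

Request:
carry_out:
  series:
    - [0, 0, -0.01, 0, 0, 0, 0.3]
    - [0, 0, -0.03, 0, 0, 0, 0.3]
    - [0, 0, -0.06, 0, 0, 0, 0.3]
    - [0, 0, -0.1, 0, 0, 0, 0.3]
    - [0, 0, -0.13, 0, 0, 0, 0.3]
    - [0, 0, -0.13, 0, 0, 0, 0.3]
    - [0, 0, -0.13, 0, 0, 0, 0.3]

```text
time_s: 29.93
tcp_pos: [0.6153, 0.1013, 0.4165]
ee_rot: [0.38, 3.115, -0.003]
wrist_force: [-0.2, 0.4, -1.0]
opening: 0.0553
grip_force: 0.0
```

```bash
cat > m6.py <<'E'
from h import *
im,s=snap('wrist','f1'); k=cam('wrist',s); print(s['tcp_pos'],s['opening'])
e=np.array([np.cos(np.radians(166)),np.sin(np.radians(166)),0]); x=np.array([np.cos(np.radians(76)),np.sin(np.radians(76)),0]); F=np.array([.615,.101,.0369])
u0,v0=proj(k,F+[0,0,.066]); print('pred centre',u0,v0)
for n,h,w in(('bridge',.066,.018),('tabtop',.096,.005)):
  print(n,[tuple(np.round(proj(k,F+[0,0,h]+a*e+b*x),1)) for a in(-.02,.02) for b in(-w,w)])
y0,x0=int(v0)-50,int(u0)-60
for r in im[y0:y0+100:4,x0:x0+120:2].mean(2): print(''.join('#' if q<45 else '+' if q<100 else '-' if q<160 else '.' if q<215 else 'W' for q in r))
print(x0,y0)
E
python3 m6.py
```

```text
[0.61525584 0.10133433 0.41647448] 0.05531556996566413
pred centre 318.26293244628226 223.7542363336393
bridge [(np.float64(297.4), np.float64(246.3)), (np.float64(339.1), np.float64(246.4)), (np.float64(296.6), np.float64(200.2)), (np.float64(340.0), np.float64(200.3))]
tabtop [(np.float64(311.6), np.float64(257.6)), (np.float64(324.4), np.float64(257.6)), (np.float64(311.3), np.float64(206.7)), (np.float64(324.7), np.float64(206.8))]
------------WWWWWWWWWWWWWW..WWWW..-------------------+++++++
-------------WWWWWWWWWWWWW..WWWW..-------------------+++++--
------------.WWWWWWWWWWW--..WWWW..-------------------++++---
-------------WWWWWWWWWWW--..WWWW..-------------------+++----
------------.WWWWWWW-++.--..WWWW..-++++--------------++++--+
------------.WWWWWWW-+++-----WW.---++++++------------+++----
------------.WWWWWWW.WWWWWWWWWWWWWW.-----.----------++++----
------------.WWWWWWW.WWWWWWWWWWW--------------------++++----
------------.WWWWWWW.WWWWWWWW#####-------.----------++++----
------------.WWWWWWW.WWWWWWW+######-----------------+++-----
------------.WWWWWWW.WWWWWWW-#+++###--------------
[... 172 characters left out ...]
--.---.WWWWW.+++-----
------------WWWWWWWW-WWWWWWW-#++++##---------.WWWW..++------
-----------.WWWWWWWW.WWWWWWW-#++++##---------WWWWWW.++------
------------WWWWWWWW.WWWWWWW-#++++##---...---.WWWWW-++------
-----------.WWWWWWWW.WWWWWWW-#+++##+..WWW.---WWWWW.-+-------
------------.WWWWWWWWWWWWWWW-#++++#+WWWWW----.WW...+++------
------------WWWWWWWWWWWWWWWWW#+++##+WWWWW----.WWWW.++-------
------------.WWWWWWWWWW.WW..W-+++##-...-----....W..++-------
------------WWWWWWWWWWWWWW.WWWWW.-WWWW-------......++-------
------------.WWWWWWWWWWWWW.WWWWW.-WWWW.-----.......++-------
------------.WWWWWWWWWWWWW.WWWWW.-.WWW-------......++-------
------------WWWWWWWWWWWWWW.WWWWW.-WWW..-----.......++-------
258 173
```

Request:
carry_out:
  series:
    - [0, 0, -0.01, 0, 0, 0, 0.3]
    - [0, 0, 0, 0, 0, 0, 0.3]
    - [0, 0, 0, 0, 0, 0, 0.3]
    - [0, 0, 0, 0, 0, 0, 0.3]
    - [0, 0, 0, 0, 0, 0, 0.3]

```text
time_s: 30.4
tcp_pos: [0.615, 0.1013, 0.4136]
ee_rot: [-0.38, -3.117, 0.005]
wrist_force: [-0.6, 0.6, -0.4]
opening: 0.0556
grip_force: 0.0
```

```bash
python3 -c "
from h import *
a=cv2.imread('pics/f1.png').astype(int); im,s=snap('wrist','f2'); b=im[:,:,::-1].astype(int)
d=abs(a-b).max(2)[190:260,285:350]; print('diff',d.mean(),(d>40).mean(),s['joint_velocities'].round(3))
if (d>40).mean()<.1: print(order.finish_job())"
```

```text
diff 14.912307692307692 0.12197802197802197 [-0.001 -0.003  0.008  0.001 -0.001  0.001]
```

Request:
carry_out:
  series:
    - [0, 0, 0, 0, 0, 0, 0.3]
    - [0, 0, 0, 0, 0, 0, 0.3]
    - [0, 0, 0, 0, 0, 0, 0.3]
    - [0, 0, 0, 0, 0, 0, 0.3]

```text
time_s: 30.78
tcp_pos: [0.6151, 0.1013, 0.4142]
ee_rot: [-0.38, -3.118, 0.004]
wrist_force: [-0.8, 0.4, -0.5]
opening: 0.0557
grip_force: 0.0
```

```bash
sed -i "s/'f1'/'f3'/" m6.py; python3 m6.py; python3 -c "
from h import *
a=cv2.imread('pics/f3.png').astype(int); b=cv2.imread('pics/f2.png').astype(int)
d=abs(a-b).max(2)[190:260,285:350]; print('diff',d.mean(),(d>40).mean())"
```

```text
[0.61514629 0.10131199 0.4141929 ] 0.055709420653425754
pred centre 318.682971745522 225.76204347711683
bridge [(np.float64(297.6), np.float64(248.5)), (np.float64(339.7), np.float64(248.6)), (np.float64(296.9), np.float64(202.1)), (np.float64(340.5), np.float64(202.2))]
tabtop [(np.float64(311.9), np.float64(259.9)), (np.float64(324.9), np.float64(260.0)), (np.float64(311.7), np.float64(208.7)), (np.float64(325.2), np.float64(208.8))]
------------.WWWWWWWWWWWWW..WWWWW.-------------------+++++++
-------------WWWWWWWWWWWWW..WWWWW.-------------------++++---
------------.WWWWWWWWWWWW--.WWWWW.-------------------++++---
------------.WWWWWWWW..W---.WWWWW.-------------------+++----
------------.WWWWWWW-++-W--.WWWWW.-++++--------------++++---
------------.WWWWWWW-+++-----WW.---++++++------------+++----
------------.WWWWWWW-WWWWWWWWWWWWWW.-----------------++++-++
------------.WWWWWWW.WWWWWWWWWWW.--------------------+++----
------------.WWWWWWW.WWWWWWWW+####-------W-----------+++----
------------.WWWWWWW.WWWWWWW-######-----------------+++-----
-------------WWWWWWW-WWWWWWW-#+++###--------------
[... 215 characters left out ...]
WWWWWWW-#++++##----------WWWW..++------
+----------.WWWWWWWWWWWWWWWW.#++++##---------.WWWWW.++------
------------WWWWWWWWWWWWWWWW.#++++##---..W----WWWW..++------
------------WWWWWWWWWWWWWWWW.#++++##-.WWWW---.WWWWW.++------
------------.WWWWWWWWWWWWWWWW##++###WWWWWW----W.W.W.++------
------------WWWWWWWWWWWWWWWWW++++###WWWWWW---.WWWWW-++------
------------..WWWWWWWWWWWW..W-#++###...------...W..-++------
------------WWWWWWWWWWWWWW..WWWW.-.WW.-------......-++------
------------.WWWWWWWWWWWWW..WWWW.-.WWWW------......++-------
------------.WWWWWWWWWWWWW..WWWW.-.WWW-------......++-------
------------.WWWWWWWWWWWWW..WWWW.-.WWW.------......++-------
258 175
diff 5.507032967032967 0.03912087912087912
```

The saddle is at rest, nearly upright and astride the bar, so I hand the job in.

```bash
python3 -c "
from h import *
print(order.finish_job())"
```

```text
the job is handed in; nothing more can be done
None
```

The job is handed in at about 31 s of the 72 s, though the judge's result isn't shown: by my last pictures the pointers are level (checked before hanging the saddle), the grey saddle hangs still and nearly upright astride the bar, and the gripper is clear above it.

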